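# UV leak check of a curing box: dosimeter in its nest, sprung lid held at the trip pointer

## Robot

A 6-joint arm with a two-finger parallel gripper is mounted at the origin on a cart in front of the work surface, level with it; the furniture and walls round the work are solid. World frame = base frame: x ahead of the robot, y to its left, z up, the work surface at z = 0. Lengths are in m, angles in degrees, forces in N, time in s.
With the tool pointing down it reaches from about 0.3 to 0.875 m from the base axis. Payload 6.4 kg.
Tool frame: the origin (TCP) lies where the fingers leave the gripper's body, on its centre line; the fingertips stand 73 mm ahead of it and the grasp point (between the pads) lies 54 mm ahead of it (tip_reach is the distance from the TCP to the fingertips, in m); z points along the fingers, y is the direction in which the jaws open and shut (so a half turn about z gives the same grasp; the last joint's range is limited). The gripper opens to 85 mm and grips with 20 to 120 N. Pads are 22 mm wide; open, the fingers measure 114 mm over their backs; the gripper's body (76 mm by 85 mm) begins 54 mm behind the grasp point. The pads swing forward as they close: fully open they stand 13 mm farther back than shut.
Start: joints at [60.201, 10.359, 92.074, -0, 77.567, -11.82], TCP at [0.177, 0.547, 0.304] pointing down, gripper open.
Joint ranges: [-171.53, 171.53], [-51.25, 118.39], [17.06, 147.69], [-65.23, 245.23], [0, 150.52], [-178.68, 178.68]. Speed limits (degrees/s): [147.25, 147.25, 172.46, 180, 180, 180].

## Interface

Orientations are given as [roll, pitch, yaw] about the fixed x, y, z axes, in that order (R = Rz(yaw) Ry(pitch) Rx(roll)).
In Python, from rig import state, get_image, close_job, tip_reach gives the robot as it stands.
- The arm moves only by the shell command python3 -m crank 'ROWS'. ROWS is JSON, a list that holds one entry, the list of rows, each a list of 7 numbers: the shift along the tool's x, y, z in mm, then the turn, a rotation vector about the tool's x, y, z in rad, then the closure in counts, from 0 (fully open) to 255 (shut). In form: [[[dx, dy, dz, rx, ry, rz, claw], ...]]. A call has exactly 5 rows; each row is the pose to reach, as a shift and turn from the pose commanded when the call began, along the tool's axes at that moment; what a row does not reach only later rows make up. A row lasts 1/8 s, in which the tool goes at most 62.5 mm and 10.7 degrees, less where a joint would pass 70% of its speed; a pose out of reach is approached as far as the arm can. A call with a gripper value outside its range is refused whole. The fingers move at their own pace and stop on an object; the grip force is fixed at half the most. Time passes only in rows, so rows that repeat a pose let the fingers close, or fill a call up. It gives the time, the measured TCP pose, the force and the opening at its end, in the units of the state.
- state(): the state, without advancing time (a new reading comes with each control period).
- get_image(name): name is "scene" or "top" or "wrist"; returns a dict with "pixels" (420x560x3 uint8, red, green, blue), "fx", "fy", "cx", "cy" (pixels), "distortion" ([k1, k2, p1, p2, k3] as OpenCV has them; the pictures are not rectified), "xyz" and "attitude" of the camera in the world. Camera axes: x right, y up, looking along -z (the intrinsics and any distortion apply to the point x, -y, -z); pixel columns grow to the right and rows downward; lengths in m; the calibration is good to about 2 mm. A picture is of the moment at which its call begins. There is no depth.
- close_job(): hands the job in, once; it reports no verdict.
The state is a dict: "t": time; "qpos": joint angles; "qd": joint speeds; "joint_torque": joint torques, N m; "eef_pos": TCP position; "ee_rot": TCP orientation; "wrist_force": force on the tool from outside, world axes, zero at the start; "ft_torque": the same for the moment, N m; "grip_width": opening from 0.0 (shut) to 1.0 (fully open).
Only numpy, scipy, OpenCV 4.12 (cv2) and the standard library are available. Lean on these libraries where they do the work, as an engineer would, in place of code of your own. Each camera call takes 0.05 s, during which the arm holds its last target.

## Task

Check the UV curing box for leaks: take the fresh, yellow-capped dosimeter out of the blue pocket tray and stand it upright, fully seated, in the black nest beside the box's lid, leaving the dark purple spent ones and everything else where they are. Only then lift the front of the box's sprung lid, which has a bar handle, until the lid lies in line with the orange trip pointer, never lifting it clearly past the pointer, and finish still holding it there: do not let go, or the spring shuts it.

Things in the scene. Friction and masses are not known exactly. Their poses are not given: they have to be found in the camera images.
- fresh_dosimeter_c (a point): centre of the fresh dosimeter: an upright round capsule, 14 mm diameter, 30 mm tall, 12 g, white below, bright yellow cap (upper 12 mm). It stands in a round pocket of the tray, 9 mm deep, so its upper 21 mm show; lift it straight out. Which pocket it is in varies. z axis = its own axis, up.
- spent_dosimeter_a_c (a point): centre of a spent dosimeter: the same capsule with a dark purple cap, in another pocket; leave it there
- spent_dosimeter_b_c (a point): centre of the other spent dosimeter with a dark purple cap, in another pocket; leave it there
- dosimeter_tray: blue pocket tray, fixed, 100 (x) x 146 (y) mm, pocket plate 15 mm high with 18 mm rims at both y ends; origin at the centre of its underside; 2 x 3 pockets at 46 mm spacing (x = -23, 23; y = -46, 0, 46 mm), three of them empty
- uv_box: UV curing box, fixed: white housing 180 (x) x 260 (y) mm, deck 87 mm high; origin at the centre of its underside, x axis from its front (robot side) to its rear (lid hinge), y to its left. Lid over its left part; flat control deck at its right with the black nest. A thin metal arc and the pointer stand left of the lid, up to 200 mm above the bench, 97 mm left of the middle of the handle.
- nest_mouth (a point): centre of the mouth of the dosimeter nest: a black square collar 36 x 36 mm that stands 14 mm above the deck, mouth 101 mm above the bench, round hole 16.7 mm wide with a 2 mm chamfer at the mouth, 10 mm deep: the centre of a fully seated upright dosimeter is 5 mm above this point. z axis up.
- uv_lid: grey lid with amber window, 162 x 182 x 14 mm; origin on the hinge axis (94 mm above the bench, in the lid's middle plane), y axis = hinge axis, x axis points from front edge to hinge. Level when shut; turning about +y raises its front, x then dips by the lid's angle. A spring shuts it: about 4 N upward at the handle starts it, 5 to 7 N holds it at the pointer; it falls shut if let go.
- lid_handle (a point): middle of the bar handle: round bright metal bar, 12 mm diameter, 110 mm free between its brackets, along the lid's y axis. In the lid's frame at x = -185, z = 36 mm: 23 mm ahead of the lid's front edge, 29 mm above its top, nothing under it; 130 mm above the bench when shut. Pinch it from above; the round bar can turn between the pads as the lid swings. Axes as the lid's.
- lid_index (a point): point on the left edge of the lid, 120 mm in front of the hinge axis, in the middle plane of the lid's thickness (on the black index line); axes as the lid's
- trip_pointer (a joint): angle of the orange pointer, rad, on the lid's own scale: 0 = in line with the shut lid, positive upward; between 0.42 and 0.70. It is clamped, pivots on the hinge axis at the left side of the lid and is the angle the lid has to be held at. Do not move it.
- pointer_tip (a point): tip of the orange pointer (a flat orange arm with a tab, 120 mm from the hinge axis); axes as the lid's when the lid is in line with the pointer
- jar_c (a point): small jar with a mint-green cap, 47 mm diameter, 83 mm tall, a bystander; the point lies at its middle, 40 mm up
- bottle_c (a point): square white plastic bottle, 87 x 86 x 142 mm, a bystander; the point lies at its middle, 70 mm up
- beaker_c (a point): small glass beaker, 55 mm diameter, 66 mm tall, a bystander behind the box; the point lies at its middle, 33 mm up

How it is judged:
By the outcome, as a careful person would: the job done as asked, in the order asked, and still so for the second after the job is handed in, while the arm keeps its last pose, push and grip.
It also fails if it takes over 51 s, if anything falls off the work surface, if the arm or the gripper's body presses on something with over 40 N, if the wrist force passes 120 N, or if a joint passes its speed limit or range.

## Working session

There is one attempt and no reset: what is moved stays moved. The work goes in short steps, Python scripts to look and compute and a shell command to move; the robot and the scene stay as the last step left them, time stands still between calls to the robot, and variables do not carry over. Pictures are saved under pics/ and viewed, and the job is handed in when it is done.

```bash
ls; mkdir -p pics
cat > h.py <<'E'
import numpy as np, cv2
from scipy.spatial.transform import Rotation as Ro
from rig import state, get_image, close_job, tip_reach
def Rm(a): return Ro.from_euler('xyz',a,degrees=True).as_matrix()
def snap(n,f):
    im=get_image(n); cv2.imwrite('pics/'+f+'.png',im['pixels'][:,:,::-1]); 
    np.save('pics/'+f+'.npy',im,allow_pickle=True); return im
def load(f): return np.load('pics/'+f+'.npy',allow_pickle=True).item()
def KD(im): return np.array([[im['fx'],0,im['cx']],[0,im['fy'],im['cy']],[0,0,1.]]),np.array(im['distortion'],float)
def ray(im,u,v):
    K,d=KD(im); p=cv2.undistortPoints(np.array([[[u,v]]],float),K,d)[0,0]
    r=Rm(im['attitude'])@np.array([p[0],-p[1],-1.]); return np.array(im['xyz']),r/np.linalg.norm(r)
def onz(im,u,v,z):
    o,r=ray(im,u,v); return o+r*(z-o[2])/r[2]
def proj(im,P):
    K,d=KD(im); q=(np.atleast_2d(P)-np.array(im['xyz']))@Rm(im['attitude']); q=q*[1,-1,-1]
    return cv2.projectPoints(q,np.zeros(3),np.zeros(3),K,d)[0][:,0]
def tri(l):
    A=np.zeros((3,3));b=np.zeros(3)
    for o,r in l:
        M=np.eye(3)-np.outer(r,r);A+=M;b+=M@o
    x=np.linalg.solve(A,b); return x,[np.linalg.norm((np.eye(3)-np.outer(r,r))@(x-o)) for o,r in l]
E
python3 - <<'E'
from h import *
print(state(),tip_reach)
for n in ['scene','top','wrist']:
    im=snap(n,n+'0'); print(n,{k:v for k,v in im.items() if k!='pixels'})
E
```

```text
pics
{'t': 0.0, 'qpos': array([ 6.02017027e+01,  1.04016662e+01,  9.21331099e+01, -8.49636921e-04,
        7.75676902e+01, -1.18197667e+01]), 'qd': array([ 0.06049965, -0.03015525,  0.11742005, -0.05605381, -0.08684982,
        0.00342267]), 'joint_torque': array([ 9.58140699e-04, -4.44871438e+01, -3.51331973e+01, -1.91262070e-04,
        9.11777315e-03,  1.05576390e-05]), 'eef_pos': array([0.17724033, 0.54654006, 0.30297401]), 'ee_rot': array([-1.79899536e+02, -2.01767502e-02,  1.62021635e+02]), 'wrist_force': array([0.24115986, 0.56807817, 0.05014743]), 'ft_torque': array([ 0.00828566, -0.05909751,  0.00268322]), 'grip_width': 1.00053760096632} 0.0726
scene {'fx': 502.0010236584451, 'fy': 502.0010236584451, 'cx': 283.6357385371515, 'cy': 204.83232758439013, 'distortion': array([-0.06537115,  0.        ,  0.        ,  0.        ,  0.        ]), 'xyz': array([0.20477179, 0.91708325, 0.96075672]), 'attitude': array([  44.98656338,    0.94668428, -152.08650866])}
top {'fx': 471.97961109315474, 'fy': 471.97961109315474, 'cx': 279.7119296467853, 'cy': 205.24014839657374, 'distortion': array([-0.10380366,  0.        ,  0.        ,  0.        ,  0.        ]), 'xyz': array([0.51810801, 0.14750263, 1.38530294]), 'attitude': array([  3.46318075,   1.3332155 , -91.46803087])}
wrist {'fx': 289.62134663632594, 'fy': 289.62134663632594, 'cx': 277.38151346543435, 'cy': 206.82650640528004, 'distortion': array([-0.02551635,  0.        ,  0.        ,  0.        ,  0.        ]), 'xyz': array([0.10090181, 0.57108065, 0.37382094]), 'attitude': array([-18.34707833,   0.11514276,  71.96325635])}
```

View pics/scene0.png

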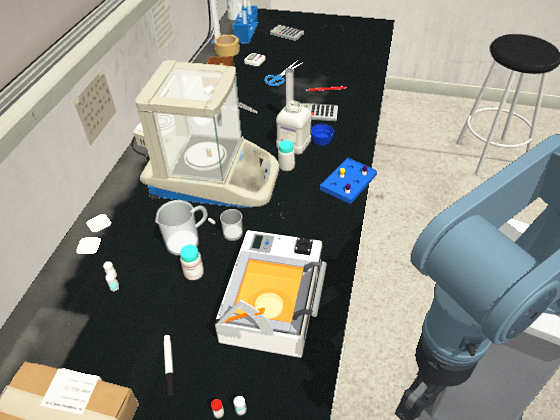

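View pics/top0.png

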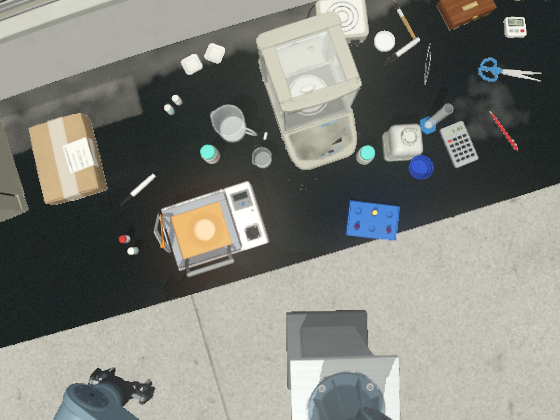

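View pics/wrist0.png

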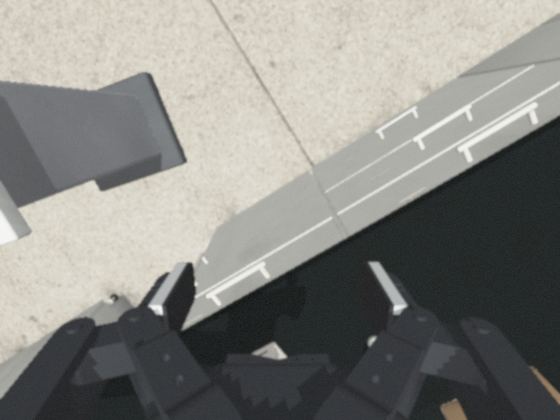

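The top view shows the tray around (373,220) with the yellow cap at about (375,212). The box is around (213,228) with the nest at about (252,232) and the handle at about (208,265). The pointer is on the left at about (163,230). Next I'll zoom in.

Run:
```python
from h import *
a=load('top0'); b=load('scene0')
t=a['pixels'][:,:,::-1]; s=b['pixels'][:,:,::-1]
c1=cv2.resize(t[170:290,140:280],None,fx=5,fy=5,interpolation=cv2.INTER_CUBIC)
c2=cv2.resize(s[225:360,205:335],None,fx=4.4,fy=4.4,interpolation=cv2.INTER_CUBIC)
cv2.imwrite('pics/c1.png',c1);cv2.imwrite('pics/c2.png',c2)
def cent(im,m,roi):
    M=np.zeros_like(m,dtype=np.uint8);y0,y1,x0,x1=roi;M[y0:y1,x0:x1]=m[y0:y1,x0:x1]
    n,l,st,c=cv2.connectedComponentsWithStats(M); 
    return sorted([(int(st[i,4]),c[i].round(2),st[i,:4].tolist()) for i in range(1,n) if st[i,4]>3],key=lambda k:-k[0])[:4]
for n,im,roi in(('top',a,(195,245,340,405)),('scene',b,(155,205,315,385))):
    h=cv2.cvtColor(im['pixels'],cv2.COLOR_RGB2HSV)
    m=(h[...,0]>15)&(h[...,0]<35)&(h[...,1]>110)&(h[...,2]>120); r=cent(im,m,roi);print(n,'yellow',r)
    u,v=r[0][1]; print(onz(im,u,v,.036 if n=='top' else .033))
    m=(h[...,0]>98)&(h[...,0]<125)&(h[...,1]>130); r=cent(im,m,roi);print('blue',r)
    m=((h[...,0]>125)&(h[...,0]<175))&(h[...,1]>60); r=cent(im,m,roi);print('purple',r); 
    for q in r[:2]: print(onz(im,*q[1],.036 if n=='top' else .033))
```

```text
top yellow [(17, array([374.  , 212.24]), [372, 210, 5, 5])]
[ 0.57321565 -0.09241149  0.036     ]
blue [(1707, array([372.18, 219.77]), [346, 200, 54, 40])]
purple [(14, array([356.5 , 226.29]), [355, 225, 4, 4]), (13, array([388.31, 229.92]), [387, 228, 4, 5])]
[ 0.53445553 -0.04084714  0.036     ]
[ 0.52155613 -0.13164081  0.036     ]
scene yellow [(24, array([341.83, 170.88]), [340, 168, 5, 6])]
[ 0.57020115 -0.08785272  0.033     ]
blue [(1403, array([347.59, 180.53]), [319, 157, 58, 48])]
purple [(21, array([347.43, 186.38]), [346, 184, 4, 6]), (20, array([364.5, 168. ]), [363, 166, 4, 5])]
[ 0.53155706 -0.03607429  0.033     ]
[ 0.51818199 -0.12808172  0.033     ]
```

View pics/c1.png

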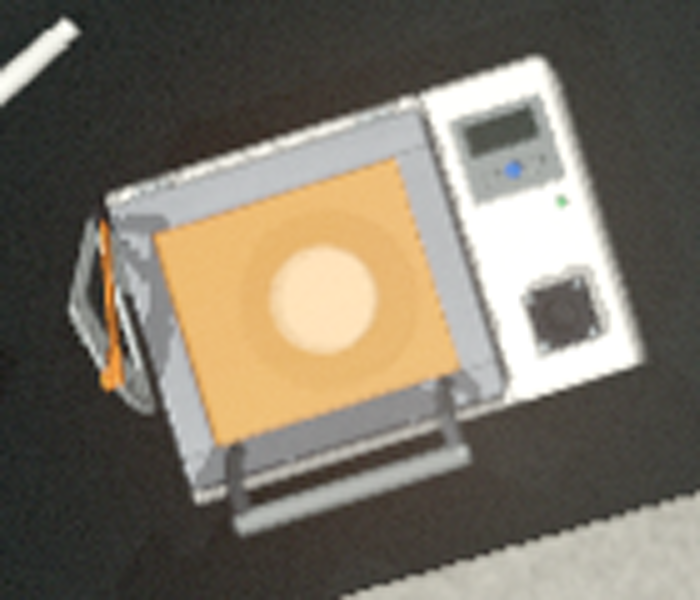

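View pics/c2.png

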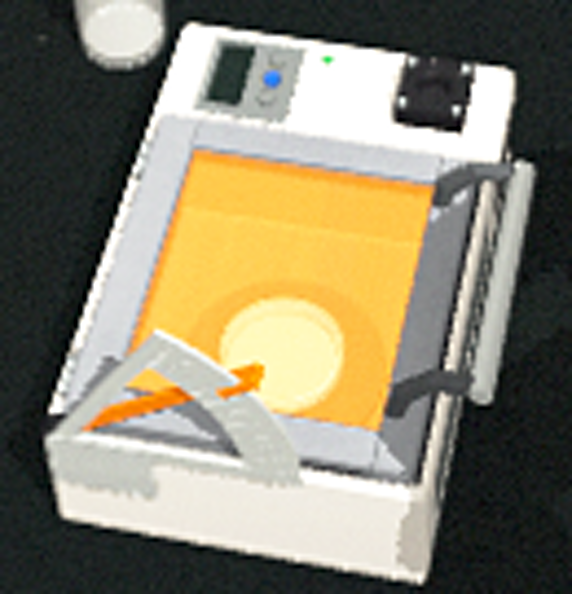

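Run:
```python
from h import *
a=load('top0'); b=load('scene0')
T=lambda x,y:(140+(x+.5)/5-.5,170+(y+.5)/5-.5)
S=lambda x,y:(205+(x+.5)/4.4-.5,225+(y+.5)/4.4-.5)
def two(n,tp,sp,z):
    p,e=tri([ray(a,*T(*tp)),ray(b,*S(*sp))]); print(n,'tri',p.round(4),'res',np.round(e,4),'topz',onz(a,*T(*tp),z).round(4),'scz',onz(b,*S(*sp),z).round(4))
two('nest',(564,310),(435,91),.101)
two('handL',(238,525),(484,395),.130)
two('handR',(464,454),(524,170),.130)
two('tip',(111,380),(262,377),.15)
# dark nest mask
for n,im,roi in(('top',a,(218,245,238,265)),('scene',b,(236,256,293,314))):
    g=im['pixels'].max(2); y0,y1,x0,x1=roi
    m=(g[y0:y1,x0:x1]<110).astype(np.uint8); k,l,st,c=cv2.connectedComponentsWithStats(m)
    i=1+np.argmax(st[1:,4]); u,v=c[i]+[x0,y0]; print(n,st[i],u,v,onz(im,u,v,.101))
# deck corners of box front right/rear right, rear left, front-left
two('rearR',(545,58),(190,25),.087)
two('frontR',(640,362),(514,72),.087)
two('frontL',(198,503),(420,490),.087)
```

```text
nest tri [0.525  0.2515 0.0925] res [0.0019 0.0019] topz [0.5267 0.2516 0.101 ] scz [0.52   0.2574 0.101 ]
handL tri [0.4146 0.4261 0.1293] res [0.0015 0.0015] topz [0.416  0.4265 0.13  ] scz [0.413 0.426 0.13 ]
handR tri [0.4507 0.3042 0.1292] res [0.0007 0.0007] topz [0.4513 0.3043 0.13  ] scz [0.4498 0.3045 0.13  ]
tip tri [0.4932 0.4832 0.1663] res [0.0025 0.0025] topz [0.4952 0.4888 0.15  ] scz [0.4967 0.4734 0.15  ]
top [  8   9  13  12 118] 252.03389830508473 232.40677966101694 [0.52454494 0.25264877 0.101     ]
scene [  0   0  21  19 278] 303.59712230215825 244.5359712230216 [0.52079227 0.25523438 0.101     ]
rearR tri [0.6663 0.2603 0.0805] res [0.001 0.001] topz [0.6665 0.2602 0.087 ] scz [0.6619 0.2648 0.087 ]
frontR tri [0.4967 0.2117 0.0811] res [0.0005 0.0005] topz [0.4972 0.2116 0.087 ] scz [0.4943 0.2163 0.087 ]
frontL tri [0.4263 0.4584 0.0885] res [0.0013 0.0013] topz [0.425  0.4583 0.087 ] scz [0.4278 0.4582 0.087 ]
```

```bash
cat >> h.py <<'E'
def go(p,rpy):
    s=state(); R0=Rm(s['ee_rot']); d=R0.T@(np.array(p)-s['eef_pos'])*1000
    w=Ro.from_matrix(R0.T@Rm(rpy)).as_rotvec()
    print('shift mm',d.round(1),'dist',np.linalg.norm(d).round(0),'rot',w.round(4),'deg',np.degrees(np.linalg.norm(w)).round(1))
E
python3 - <<'E'
from h import *
go([.565,-.088,.25],[180,0,172])
E
```

```text
shift mm [-564.7 -483.9   53.7] dist 746.0 rot [-0.0013 -0.0004 -0.1742] deg 10.0
```

```bash
python3 -m crank '[[[-43,-37,0,0,0,-0.02,60],[-86,-74,0,0,0,-0.05,60],[-129,-111,0,0,0,-0.08,60],[-172,-148,0,0,0,-0.11,60],[-215,-185,0,0,0,-0.14,60]]]'
python3 - <<'E'
from h import *
go([.565,-.088,.25],[180,0,172])
E
```

```text
t: 0.78
eef_pos: [0.3254, 0.303, 0.3039]
ee_rot: [180.0, 0.0, 170.1]
wrist_force: [0.3, 0.2, 0.4]
grip_width: 0.762
shift mm [-303.1 -344.1   53.9] dist 462.0 rot [ 0.0001  0.0003 -0.0328] deg 1.9
```

```bash
python3 -m crank '[[[-38,-43,4,0,0,-0.03,60],[-76,-86,10,0,0,-0.03,60],[-114,-129,16,0,0,-0.03,60],[-152,-172,22,0,0,-0.03,60],[-190,-215,28,0,0,-0.03,60]]]'; python3 -m crank '[[[-38,-43,8,0,0,0,60],[-76,-86,16,0,0,0,60],[-113,-129,26,0,0,0,60],[-113,-129,26,0,0,0,60],[-113,-129,26,0,0,0,60]]]';  python3 - <<'E'
from h import *
im=snap('wrist','w1'); print(im['xyz'],im['attitude'],state()['eef_pos'],state()['grip_width'],state()['ee_rot'])
E
```

```text
t: 1.4
eef_pos: [0.4754, 0.0582, 0.2757]
ee_rot: [180.0, 0.0, 171.7]
wrist_force: [1.2, 0.5, 1.0]
grip_width: 0.767
t: 2.02
eef_pos: [0.5677, -0.0837, 0.2493]
ee_rot: [180.0, -0.1, 171.7]
wrist_force: [-0.2, 0.7, -0.2]
grip_width: 0.765
[ 0.48824653 -0.07265828  0.32010338] [-1.82655304e+01 -1.20017306e-02  8.16693398e+01] [ 0.56764474 -0.08307786  0.24967719] 0.7680979017507595 [ 1.79972025e+02 -5.38466587e-02  1.71785743e+02]
```

View pics/w1.png

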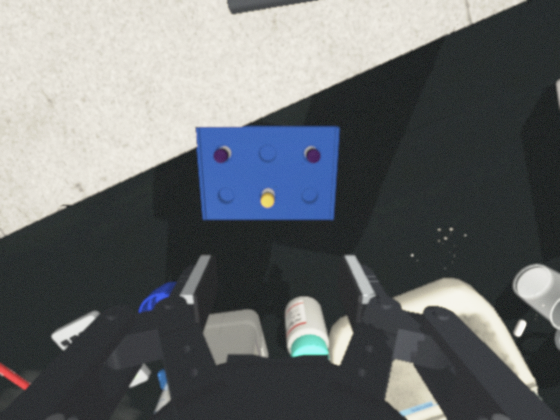

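The wrist view shows the yellow cap at (267,200). The purple caps are at (222,155) and (313,155), and the other rear pockets are empty.

Run:
```python
from h import *
im=load('w1'); h=cv2.cvtColor(im['pixels'],cv2.COLOR_RGB2HSV)
def comps(m,n):
    M=np.zeros(m.shape,np.uint8);M[120:225,190:345]=m[120:225,190:345]
    k,l,st,c=cv2.connectedComponentsWithStats(M)
    for i in sorted(range(1,k),key=lambda i:-st[i,4])[:3]: print(n,st[i],c[i].round(1),onz(im,*c[i],.036).round(4),onz(im,*c[i],.033).round(4))
comps((h[...,0]>15)&(h[...,0]<35)&(h[...,1]>110)&(h[...,2]>100),'y')
comps((h[...,0]>125)&(h[...,0]<175)&(h[...,1]>60),'p')
for u,v in((197,127),(339,127),(334,220),(203,220)): print(onz(im,u,v,.015).round(4))
x=load('scene0');t=load('top0')
print(tri([ray(im,267.,200),ray(t,374,212.2),ray(x,341.8,170.3)]))
```

```text
y [262 193  12  14 127] [267.1 199.3] [ 0.5715 -0.0954  0.036 ] [ 0.5724 -0.0957  0.033 ]
p [214 149  14  13 141] [220.4 155.2] [ 0.5204 -0.1336  0.036 ] [ 0.5208 -0.1342  0.033 ]
p [307 149  13  14 134] [312.9 155.4] [ 0.5337 -0.0442  0.036 ] [ 0.5342 -0.0439  0.033 ]
[ 0.4911 -0.1559  0.015 ]
[ 0.5122 -0.0126  0.015 ]
[ 0.6126 -0.0263  0.015 ]
[ 0.5912 -0.1725  0.015 ]
(array([ 0.57373281, -0.09512263,  0.02826541]), [np.float64(0.0013413248250221416), np.float64(0.0013132927873833705), np.float64(0.000616356954930895)])
```

Run:
```python
from h import *
go([.573,-.094,.13],[180,0,171.6])
```

```text
shift mm [ -7.  -10.1 119.7] dist 120.0 rot [ 0.0005 -0.0009  0.0032] deg 0.2
```

```bash
python3 -m crank '[[[-4,-5,40,0,0,0,110],[-7,-10,80,0,0,0.003,110],[-7,-10,105,0,0,0.003,110],[-7,-10,120,0,0,0.003,110],[-7,-10,120,0,0,0.003,110]]]'
python3 - <<'E'
from h import *
im=snap('wrist','w2'); go([.573,-.094,.093],[180,0,171.6])
E
```

```text
t: 2.7
eef_pos: [0.5731, -0.0937, 0.1295]
ee_rot: [180.0, -0.1, 171.7]
wrist_force: [0.3, 0.4, 0.7]
grip_width: 0.568
shift mm [ 0.9  0.  37.6] dist 38.0 rot [-0.0001  0.0006  0.0008] deg 0.1
```

View pics/w2.png

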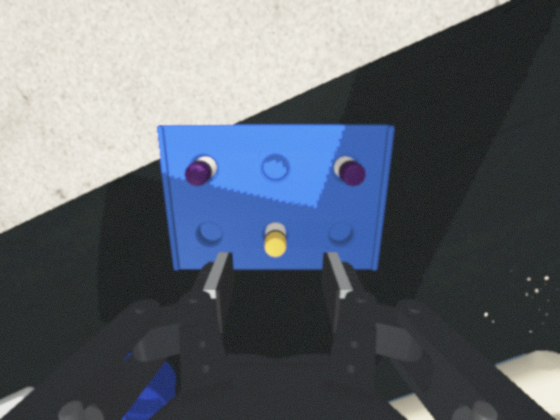

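The yellow cap is at (275,244), centred between the pads (about 220 to 335).

```bash
python3 - <<'E'
from h import *
im=load('w2'); print(onz(im,274.5,244,.034), proj(im,[.573,-.094,.034]))
E
python3 -m crank '[[[0,0,15,0,0,0,110],[0,0,28,0,0,0,110],[0,0,37,0,0,0,110],[0,0,37,0,0,0,110],[0,0,37,0,0,0,150]]]'
python3 -m crank '[[[0,0,0,0,0,0,230],[0,0,0,0,0,0,255],[0,0,0,0,0,0,255],[0,0,0,0,0,0,255],[0,0,0,0,0,0,255]]]'
```

```text
[ 0.572266   -0.09607327  0.034     ] [[277.91459252 244.6082581 ]]
t: 3.38
eef_pos: [0.5739, -0.0949, 0.093]
ee_rot: [-180.0, 0.0, 171.6]
wrist_force: [0.9, -0.8, 0.2]
grip_width: 0.409
t: 4.0
eef_pos: [0.5741, -0.095, 0.0934]
ee_rot: [-180.0, 0.1, 171.6]
wrist_force: [-0.4, 0.3, 5.2]
grip_width: 0.132
```

```bash
python3 -m crank '[[[0,0,-8,0,0,0,255],[0,0,-20,0,0,0,255],[0,0,-50,0,0,0,255],[0,0,-90,0,0,0,255],[0,0,-130,0,0,0,255]]]'
python3 - <<'E'
from h import *
snap('wrist','w3')
go([.522,.2545,.223],[180,0,106.2])
go([.522,.2545,.223],[180,0,196.2])
E
```

```text
t: 4.62
eef_pos: [0.5734, -0.0946, 0.2246]
ee_rot: [180.0, -0.0, 171.6]
wrist_force: [0.4, -0.0, -0.3]
grip_width: 0.131
shift mm [104.7 338.4   6.3] dist 354.0 rot [0.0033 0.009  1.1415] deg 65.4
shift mm [104.7 338.4   6.3] dist 354.0 rot [-0.0038  0.0083 -0.4293] deg 24.6
```

View pics/w3.png

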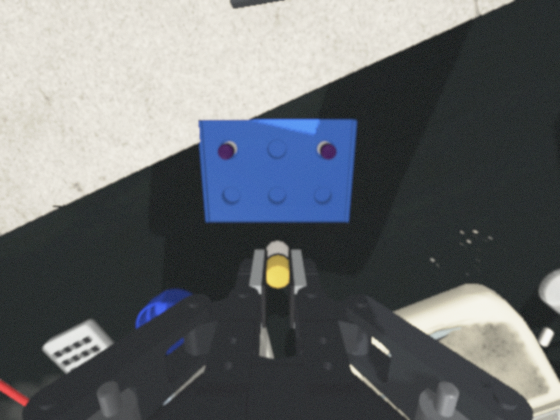

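Run:
```python
from h import *
im=load('w3'); zt=.2246-.0574
h=cv2.cvtColor(im['pixels'],cv2.COLOR_RGB2HSV)
m=((h[...,0]>15)&(h[...,0]<35)&(h[...,1]>110)&(h[...,2]>80)); m[:240]=0;m[300:]=0;m[:,:250]=0;m[:,305:]=0
ys,xs=np.nonzero(m); print(xs.min(),xs.max(),ys.min(),ys.max(),xs.mean(),ys.mean())
# top face circle: bottom edge
for dx in(-.005,0,.005):
  c=np.array([.5734+dx,-.0946,zt]); th=np.linspace(0,6.28,40)
  P=c+.007*np.c_[np.cos(th),np.sin(th),0*th]; q=proj(im,P); print(dx,'top',q.min(0).round(1),q.max(0).round(1),proj(im,c).round(1),'bot',proj(im,c-[0,0,.03]).round(1))
```

```text
266 289 255 288 277.3744680851064 271.709219858156
-0.005 top [263.4 256.3] [291.2 280.8] [[277.3 268.7]] bot [[277.3 242.9]]
0 top [265.  265.1] [292.5 289.1] [[278.7 277.3]] bot [[278.5 250.3]]
0.005 top [266.5 273.8] [293.8 297.2] [[280.1 285.7]] bot [[279.7 257.6]]
```

```bash
python3 -m crank '[[[6,35,-5,0,0,0.14,255],[13,82,-10,0,0,0.3,255],[26,126,-15,0,0,0.45,255],[40,170,-20,0,0,0.6,255],[53,212,-20,0,0,0.75,255]]]'
python3 - <<'E'
from h import *
go([.522,.2545,.24],[180,0,106.2])
E
```

```text
t: 5.3
eef_pos: [0.5521, 0.1243, 0.244]
ee_rot: [179.9, 0.0, 128.3]
wrist_force: [0.4, -0.5, -0.6]
grip_width: 0.131
shift mm [120.8  57.2   3.9] dist 134.0 rot [0.0014 0.0006 0.3865] deg 22.1
```

```bash
python3 -m crank '[[[35,16,4,0,0,0.14,255],[70,33,4,0,0,0.28,255],[100,48,4,0,0,0.386,255],[121,57,4,0,0,0.386,255],[121,57,4,0,0,0.386,255]]]'
python3 - <<'E'
from h import *
snap('wrist','w4'); s=state();print(s['eef_pos'],s['ee_rot'])
E
```

```text
t: 5.92
eef_pos: [0.5206, 0.2542, 0.2393]
ee_rot: [180.0, -0.0, 106.7]
wrist_force: [-0.0, -0.0, 0.5]
grip_width: 0.13
[0.52100668 0.25321921 0.23918403] [1.79986404e+02 2.04368779e-02 1.06603541e+02]
```

View pics/w4.png

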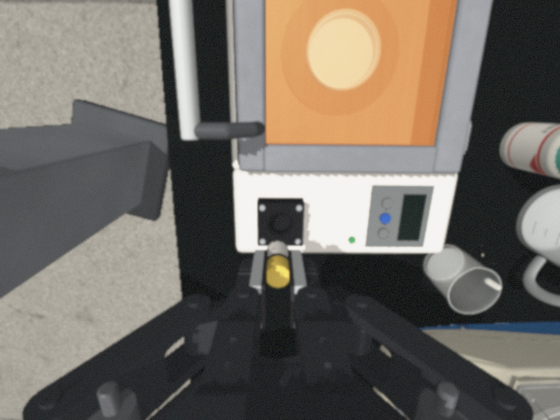

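The nest collar spans about (258,199) to (304,246), with its hole at about (281,222). The handle bar is at upper left.

Run:
```python
from h import *
im=load('w4'); p=im['pixels']; c=p[185:260,240:320,::-1]
cv2.imwrite('pics/c4.png',cv2.resize(c,None,fx=9,fy=8.0 if 0 else 7.5,interpolation=cv2.INTER_CUBIC))
g=p.max(2)
m=np.zeros(g.shape,np.uint8); m[190:246,250:312]=(g[190:246,250:312]<100)
k,l,st,ce=cv2.connectedComponentsWithStats(m); i=1+np.argmax(st[1:,4]); print(st[i],ce[i])
for u,v in((258,199),(303.5,199),(258.5,246),(304,246)): print(onz(im,u,v,.101).round(4))
print(onz(im,281.3,222.5,.101))
# screws
s=np.zeros(g.shape,np.uint8); s[196:248,255:308]=(g[196:248,255:308]>120)
k,l,st,ce=cv2.connectedComponentsWithStats(s)
for i in range(1,k): print(st[i],ce[i].round(1))
```

```text
[ 258  199   46   46 1840] [280.45217391 220.44456522]
[0.502  0.2664 0.101 ]
[0.5349 0.2762 0.101 ]
[0.5128 0.2288 0.101 ]
[0.5475 0.2391 0.101 ]
[0.52437675 0.25320062 0.101     ]
[255 196  53  52 776] [282.7 224.8]
[259 205   6   6  32] [261.5 207.5]
[296 205   6   6  31] [298.6 207.5]
```

View pics/c4.png

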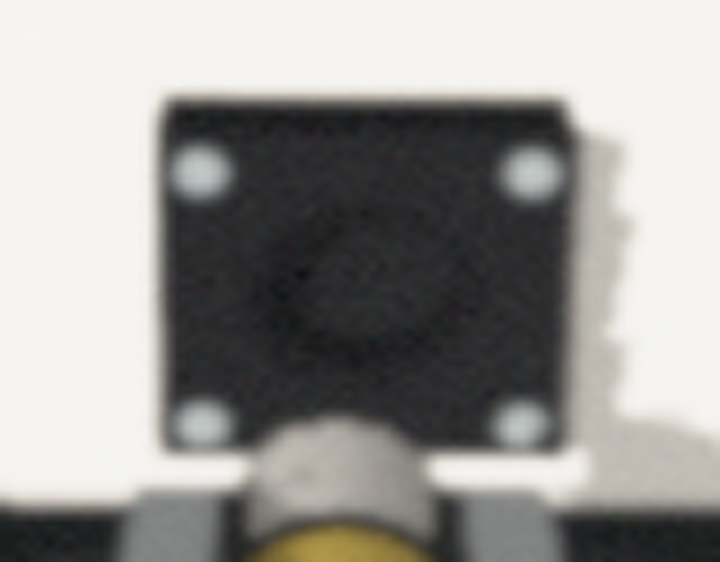

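Run:
```python
from h import *
im=load('w4'); q=[(202,172),(530,173),(203,424),(521,424)]
P=np.array([onz(im,240+(x+.5)/9-.5,185+(y+.5)/7.5-.5,.1015) for x,y in q]); print(P.round(4),P.mean(0))
print(np.linalg.norm(P[0]-P[1]),np.linalg.norm(P[0]-P[2]),np.linalg.norm(P[1]-P[3]),np.linalg.norm(P[2]-P[3]))
d=P[1]-P[0];print(np.degrees(np.arctan2(d[1],d[0])))
print(onz(im,240+365.5/9-.5,185+280.5/7.5-.5,.099))
# capsule: project expected at TCP
t=np.array([.5210,.2532,.2392]); 
for z in(-.0574,-.0694,-.0874):
  c=t+[0,0,z]; th=np.linspace(0,6.28,60); qq=proj(im,c+.007*np.c_[np.cos(th),np.sin(th),0*th]); print(z,proj(im,c).round(1),qq.min(0).round(1),qq.max(0).round(1))
h=cv2.cvtColor(im['pixels'],cv2.COLOR_RGB2HSV)
m=((h[...,0]>15)&(h[...,0]<35)&(h[...,1]>110)&(h[...,2]>60)); m[:250]=0;m[300:]=0;m[:,:255]=0;m[:,305:]=0
ys,xs=np.nonzero(m); print(xs.min(),xs.max(),ys.min(),ys.max(),xs.mean())
go([.5242,.2532,.2],[180,0,106.2])
```

```text
[[0.5067 0.2609 0.1015]
 [0.5333 0.2687 0.1015]
 [0.5144 0.234  0.1015]
 [0.5411 0.2419 0.1015]] [0.52386915 0.2513738  0.1015    ]
0.027670920381892773 0.027990819076073047 0.027884021468458735 0.0279109660926763
16.373830851519532
[0.52359386 0.25267131 0.099     ]
-0.0574 [[277.  278.9]] [263.3 266.8] [290.8 290.6]
-0.0694 [[277.  266.8]] [264.3 255.4] [289.8 277.9]
-0.0874 [[277.1 251.7]] [265.5 241.2] [288.6 261.9]
266 289 255 288 277.4450784593438
shift mm [-0.9  3.  39.2] dist 39.0 rot [0.0002 0.0004 0.007 ] deg 0.4
```

```bash
python3 - <<'E'
from h import *
go([.5239,.2518,.194],[180,0,106.3])
E
python3 -m crank '[[[-1,2,15,0,0,-0.005,255],[-2,3,30,0,0,-0.005,255],[-2,3,45,0,0,-0.005,255],[-2,3,45,0,0,-0.005,255],[-2,3,45,0,0,-0.005,255]]]'
python3 - <<'E'
from h import *
im=snap('wrist','w5'); s=state();print(s['eef_pos'],s['ee_rot'])
go([.5239,.2518,.1784],[180,0,106.3])
c=im['pixels'][150:310,200:360,::-1]; cv2.imwrite('pics/c5.png',cv2.resize(c,None,fx=3.7,fy=3.7,interpolation=cv2.INTER_CUBIC))
E
```

```text
shift mm [-2.2  2.4 45.2] dist 45.0 rot [0.0002 0.0004 0.0053] deg 0.3
t: 6.6
eef_pos: [0.5249, 0.2517, 0.1938]
ee_rot: [-180.0, 0.0, 106.8]
wrist_force: [0.5, -0.3, 0.5]
grip_width: 0.128
[0.52505736 0.25178196 0.19429034] [1.79957097e+02 1.66845702e-03 1.06783674e+02]
shift mm [ 0.4 -1.1 15.9] dist 16.0 rot [0.0007 0.     0.0084] deg 0.5
```

View pics/c5.png

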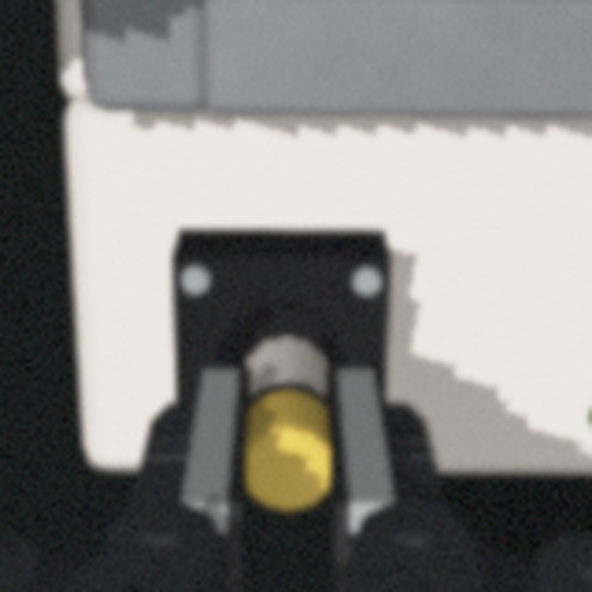

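The capsule's white base sits about 1 mm right of the collar's mid-line, which agrees with the computed correction of -1 mm in tool y. I'll descend with that applied.

```bash
python3 -m crank '[[[0.5,-1,3,0,0,0.008,255],[0.5,-1,6,0,0,0.008,255],[0.5,-1,9,0,0,0.008,255],[0.5,-1,12,0,0,0.008,255],[0.5,-1,14,0,0,0.008,255]]]'
python3 - <<'E'
from h import *
s=state();print(s['eef_pos'],s['wrist_force'])
E
```

```text
t: 7.28
eef_pos: [0.5235, 0.2519, 0.1796]
ee_rot: [-180.0, -0.0, 106.3]
wrist_force: [-1.0, -1.0, -0.4]
grip_width: 0.127
[0.5235291  0.2519284  0.17959056] [-1.03161832 -0.95413956 -0.39186015]
```

```bash
python3 -m crank '[[[0,0,0.5,0,0,0,255],[0,0,1,0,0,0,255],[0,0,1.5,0,0,0,255],[0,0,1.5,0,0,0,255],[0,0,1.5,0,0,0,255]]]'
python3 - <<'E'
from h import *
im=snap('wrist','w6')
c=im['pixels'][150:310,200:360,::-1]; cv2.imwrite('pics/c6.png',cv2.resize(c,None,fx=3.7,fy=3.7,interpolation=cv2.INTER_CUBIC))
E
```

```text
t: 7.9
eef_pos: [0.5237, 0.252, 0.1785]
ee_rot: [180.0, 0.0, 106.3]
wrist_force: [-0.1, -0.5, 2.0]
grip_width: 0.127
```

View pics/c6.png

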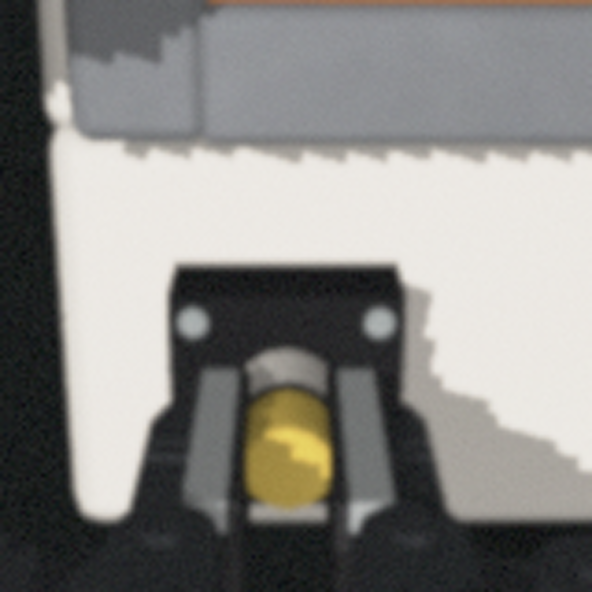

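```bash
python3 -m crank '[[[0,0,0.6,0,0,0,255],[0,0,1.2,0,0,0,255],[0,0,1.2,0,0,0,255],[0,0,1.2,0,0,0,255],[0,0,1.2,0,0,0,255]]]'
```

```text
t: 8.57
eef_pos: [0.5239, 0.252, 0.1784]
ee_rot: [180.0, 0.0, 106.3]
wrist_force: [-3.3, -2.3, 8.9]
grip_width: 0.131
```

```bash
python3 -m crank '[[[0,0,-0.8,0,0,0,220],[0,0,-0.8,0,0,0,190],[0,0,-0.8,0,0,0,160],[0,0,-0.8,0,0,0,140],[0,0,-0.8,0,0,0,140]]]';python3 -m crank '[[[0,0,-5,0,0,0,140],[0,0,-20,0,0,0,140],[0,0,-40,0,0,0,140],[0,0,-62,0,0,0,140],[0,0,-62,0,0,0,140]]]'
python3 - <<'E'
from h import *
im=snap('wrist','w7')
snap('top','top7');snap('scene','scene7');s=state();print(s['eef_pos'],s['ee_rot'])
E
```

```text
t: 9.2
eef_pos: [0.5235, 0.2519, 0.1778]
ee_rot: [-180.0, 0.0, 106.3]
wrist_force: [0.2, -0.0, -0.0]
grip_width: 0.451
t: 9.82
eef_pos: [0.525, 0.2523, 0.2431]
ee_rot: [179.7, 0.0, 106.3]
wrist_force: [0.5, -0.0, 0.4]
grip_width: 0.452
[0.52325839 0.2518643  0.23953107] [-1.79961254e+02 -2.86011010e-03  1.06328410e+02]
```

View pics/w7.png

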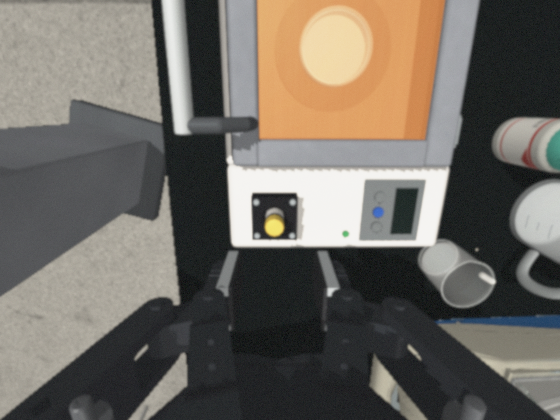

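The dosimeter now stands in the nest, with its cap at (274,227). I'll check its height and measure the pointer and handle.

Run:
```python
from h import *
im=load('w7'); h=cv2.cvtColor(im['pixels'],cv2.COLOR_RGB2HSV)
m=((h[...,0]>15)&(h[...,0]<35)&(h[...,1]>110)&(h[...,2]>60)); m[:195]=0;m[245:]=0;m[:,:255]=0;m[:,300:]=0
ys,xs=np.nonzero(m); print('obs',xs.min(),xs.max(),ys.min(),ys.max(),xs.mean(),ys.mean())
th=np.linspace(0,6.28,60)
for top in(.121,.124,.128):
  P=np.vstack([[.5239,.2518,top-d]+.007*np.c_[np.cos(th),np.sin(th),0*th] for d in(.0,.012)]); q=proj(im,P); print(top,q.min(0).round(1),q.max(0).round(1))
go([.433,.365,.25],[180,0,106.3])
for n in('top7','scene7'):
  i=load(n); print(n,i['pixels'].shape)
s=load('scene7')['pixels'][225:360,205:335,::-1];cv2.imwrite('pics/c7.png',cv2.resize(s,None,fx=4.4,fy=4.4,interpolation=cv2.INTER_CUBIC))
```

```text
obs 264 284 215 237 273.9712041884817 225.7041884816754
0.121 [264.6 213.6] [284.1 237.3]
0.124 [264.5 214.9] [284.2 239. ]
0.128 [264.3 216.8] [284.4 241.4]
shift mm [133.9 -54.8 -10.4] dist 145.0 rot [-0.0007 -0.      0.0005] deg 0.0
top7 (420, 560, 3)
scene7 (420, 560, 3)
```

View pics/c7.png

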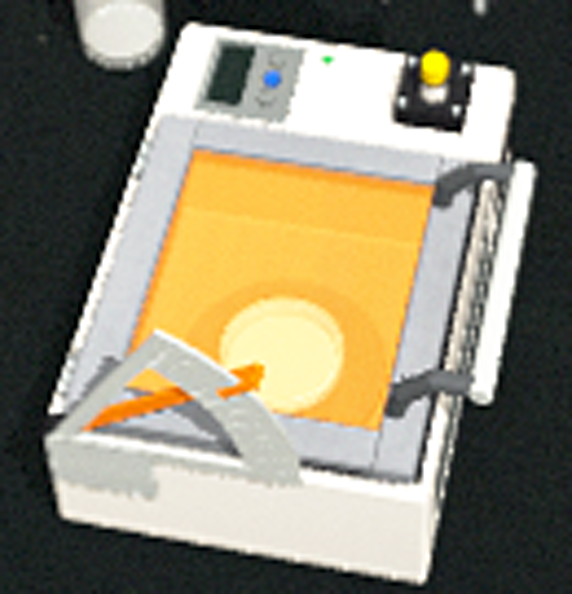

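The scene view confirms it: dosimeter upright in the nest, and the cap extents match a fully seated top at 0.121 m. Next, over the handle.

```bash
python3 -m crank '[[[32,-14,-10,0,0,0,100],[67,-27,-11,0,0,0,100],[105,-41,-11,0,0,0,100],[134,-55,-11,0,0,0,100],[134,-55,-11,0,0,0,100]]]'
python3 - <<'E'
from h import *
im=snap('wrist','w8');s=state();print(s['eef_pos'],s['ee_rot'])
E
```

```text
t: 10.6
eef_pos: [0.4312, 0.3662, 0.2498]
ee_rot: [-179.9, 0.0, 106.5]
wrist_force: [-0.3, -0.1, -0.0]
grip_width: 0.608
[0.43221479 0.36534699 0.24994066] [-1.79902796e+02  3.95517829e-02  1.06447299e+02]
```

View pics/w8.png

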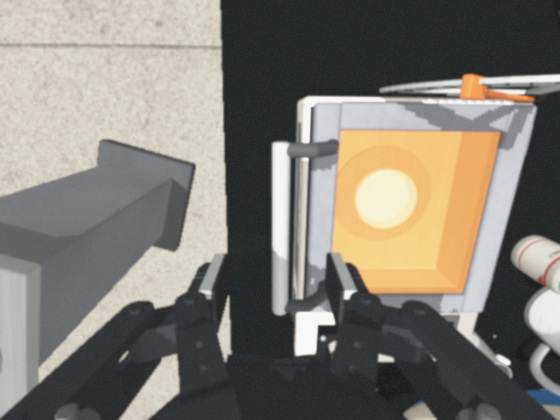

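The bar runs from (281,142) to (281,315), centred between the pads. The orange pointer tab is at (473,88).

Run:
```python
from h import *
im=load('w8')
a=onz(im,281,143,.13);b=onz(im,280.5,314,.13);print(a,b,(a+b)/2,np.linalg.norm(a-b),np.degrees(np.arctan2(-(a-b)[0],(a-b)[1])))
t=load('top7');s=load('scene7')
c=im['pixels'][60:130,360:560,::-1];cv2.imwrite('pics/c8.png',cv2.resize(c,None,fx=4,fy=4,interpolation=cv2.INTER_CUBIC))
go([.433,.365,.184],[180,0,106.3])
print(proj(im,[.433,.365,.13]))
```

```text
[0.41629348 0.42474145 0.13      ] [0.45412042 0.29713174 0.13      ] [0.43520695 0.3609366  0.13      ] 0.13309814307069873 16.51123742369694
shift mm [-0.5  0.8 65.9] dist 66.0 rot [-0.0017  0.0007  0.0026] deg 0.2
[[279.40161767 231.49310096]]
```

View pics/c8.png

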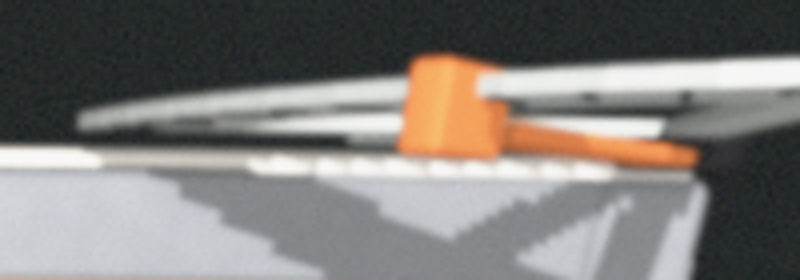

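```bash
python3 -m crank '[[[-0.5,1.5,20,0,0,0,130],[-0.5,1.5,40,0,0,0,130],[-0.5,1.5,55,0,0,0,130],[-0.5,1.5,66,0,0,0,130],[-0.5,1.5,66,0,0,0,130]]]'
python3 - <<'E'
from h import *
im=snap('wrist','w9');s=state();print(s['eef_pos'],s['ee_rot'],s['wrist_force'])
c=load('scene7')['pixels'][295:350,212:282,::-1];cv2.imwrite('pics/c9.png',cv2.resize(c,None,fx=10,fy=10,interpolation=cv2.INTER_CUBIC))
E
```

```text
t: 11.28
eef_pos: [0.4346, 0.3645, 0.184]
ee_rot: [-179.9, 0.0, 106.3]
wrist_force: [0.2, -0.4, -0.1]
grip_width: 0.486
[0.43490356 0.36481205 0.18483123] [-1.79974364e+02  1.04777737e-02  1.06312463e+02] [ 0.22271354 -0.36403439  0.04718811]
```

View pics/w9.png

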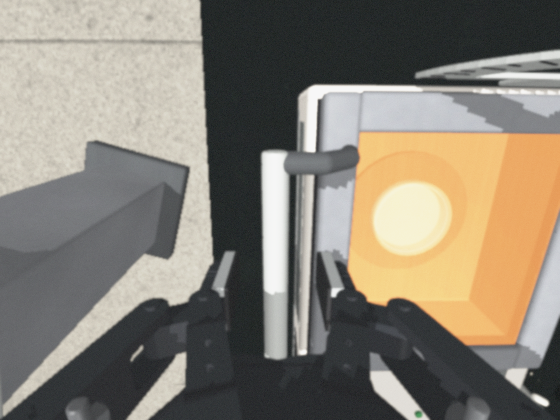

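View pics/c9.png

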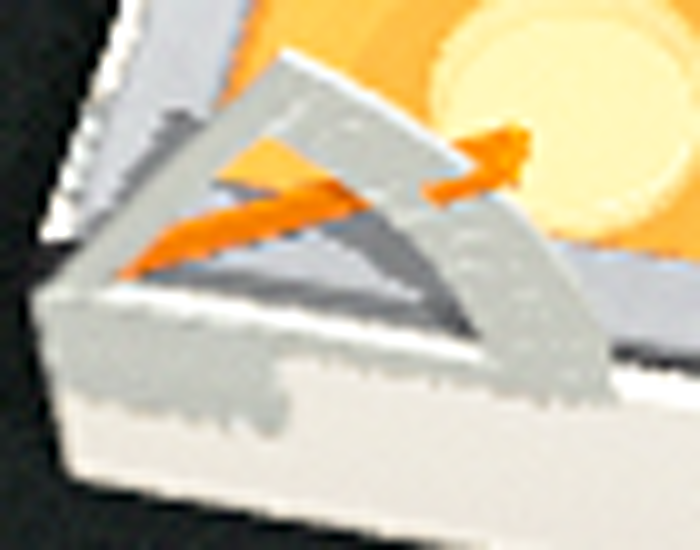

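```bash
cat >> h.py <<'E'
YAW=np.radians(16.35); EX=np.array([np.cos(YAW),np.sin(YAW),0]); EY=np.array([-np.sin(YAW),np.cos(YAW),0])
HD=np.array([.4343,.3640,.130])   # handle shut
HG=HD+.185*EX; HG[2]=.094
def ony(im,u,v,c):
    o,r=ray(im,u,v); k=(c-(o-HG)@EY)/(r@EY); P=o+k*r; x=-(P-HG)@EX; z=P[2]-HG[2]
    return x*1000,z*1000,np.arctan2(z,x),np.hypot(x,z)*1000
E
python3 - <<'E'
from h import *
s=load('scene7');w=load('w8');t=load('top7')
S=lambda x,y:(212+(x+.5)/10-.5,295+(y+.5)/10-.5)
W=lambda x,y:(360+(x+.5)/4-.5,60+(y+.5)/4-.5)
for c in(.09,.094,.097,.100):
    print(c)
    for n,p in dict(base=(160,255),mid=(250,222),mid2=(345,192),outer=(440,192),tabC=(505,155),tabTop=(520,127),tabBot=(522,182)).items(): print('  ',n,np.round(ony(s,*S(*p),c),3))
# tab triangulation: tip face corners
for tp,sp in (((450,105),(505,155)),((440,60),(522,130)),((455,155),(490,180))):
    P,e=tri([ray(w,*W(*tp)),ray(s,*S(*sp))]); d=P-HG; print(P.round(4),np.round(e,4),'x,y,z',(-d@EX*1000).round(1),(d@EY*1000).round(1),(d[2]*1000).round(1),np.arctan2(d[2],-d@EX))
E
```

```text
0.09
   base [17.518  2.213  0.126 17.657]
   mid [37.706 20.435  0.497 42.887]
   mid2 [58.174 37.275  0.57  69.092]
   outer [77.384 43.024  0.507 88.54 ]
   tabC [ 90.993  59.781   0.581 108.874]
   tabTop [ 94.387  70.207   0.64  117.634]
   tabBot [ 93.897  51.403   0.501 107.047]
0.094
   base [19.355  9.056  0.438 21.369]
   mid [39.383 27.134  0.603 47.825]
   mid2 [59.689 43.841  0.633 74.059]
   outer [78.747 49.544  0.562 93.036]
   tabC [ 92.248  66.168   0.622 113.525]
   tabTop [ 95.615  76.512   0.675 122.459]
   tabBot [ 95.129  57.857   0.546 111.342]
0.097
   base [20.732 14.189  0.6   25.122]
   mid [40.641 32.158  0.669 51.825]
   mid2 [60.825 48.765  0.676 77.96 ]
   outer [79.769 54.434  0.599 96.572]
   tabC [ 93.19   70.959   0.651 117.13 ]
   tabTop [ 96.536  81.241   0.7   126.172]
   tabBot [ 96.053  62.698   0.578 114.705]
0.1
   base [22.11  19.321  0.718 29.362]
   mid [41.899 37.182  0.726 56.018]
   mid2 [61.961 53.689  0.714 81.986]
   outer [ 80.791  59.325   0.633 100.233]
   tabC [ 94.131  75.75    0.678 120.825]
   tabTop [ 97.457  85.97    0.723 129.957]
   tabBot [ 96.977  67.538   0.608 118.178]
[0.4964 0.4828 0.1662] [0.0017 0.0017] x,y,z 92.0 96.5 72.2 0.6654408031747464
[0.4896 0.4838 0.177 ] [0.0009 0.0009] x,y,z 98.2 99.4 83.0 0.7018940834057241
[0.5035 0.4809 0.1544] [0.0047 0.0047] x,y,z 85.7 92.7 60.4 0.6139674881184687
```

The bar is centred between the open pads. The pointer angle comes out between about 0.60 and 0.68 depending on how far left I assume it stands. So before lifting I'll take one close look at it from the right with the wrist camera.

Run:
```python
from h import *
s=state(); R0=Rm(s['ee_rot'])
R=R0@Ro.from_rotvec([0,-np.radians(30),0]).as_matrix()
print('toolz',R[:,2],'toolx',R[:,0])
for sg in(-1,1):
  R=R0@Ro.from_rotvec([0,sg*np.radians(30),0]).as_matrix(); look=R@np.array([np.sin(.319),0,np.cos(.319)])
  cam=HG-.08*EX-.06*EY; cam[2]=.335
  tcp=cam-R@np.array([.08,0,-.071]); rpy=Ro.from_matrix(R).as_euler('xyz',degrees=True)
  print(sg,'look.EY',look@EY,'tcp',tcp,rpy,'tip',tcp+.0726*R[:,2]); go(tcp,rpy)
```

```text
toolz [ 0.14011033 -0.48013293 -0.86593387] toolx [-0.24343433  0.83101227 -0.50015831]
-1 look.EY -0.20335304371227997 tcp [0.58136663 0.23541392 0.31353136] [-179.97039457   30.01047446  106.32726589] tip [0.59153864 0.20055627 0.25066456]
shift mm [-165.4  104.2 -128.7] dist 234.0 rot [ 0.     -0.5236 -0.    ] deg 30.0
1 look.EY 0.7462535063431178 tcp [0.56139423 0.30353166 0.23351839] [-179.97040082  -29.98951892  106.29766359] tip [0.55117468 0.33835144 0.17063831]
shift mm [-94.4 104.2 -48.7] dist 149.0 rot [ 0.      0.5236 -0.    ] deg 30.0
```

```bash
python3 -m crank '[[[0,0,-40,0,0,0,130],[0,0,-65,0,0,0,130],[-30,40,-65,0,0.18,0,130],[-65,80,-60,0,0.35,0,130],[-94,104,-52,0,0.523,0,130]]]';  python3 -m crank '[[[0,0,0,0,0,0,130],[0,0,0,0,0,0,130],[0,0,0,0,0,0,130],[0,0,0,0,0,0,130],[0,0,0,0,0,0,130]]]';python3 - <<'E'
from h import *
im=snap('wrist','w10');s=state();print(s['eef_pos'],s['ee_rot'],im['xyz'],im['attitude'])
E
```

```text
t: 11.95
eef_pos: [0.5639, 0.3035, 0.2396]
ee_rot: [179.5, -30.2, 106.6]
wrist_force: [0.4, 0.5, -0.3]
grip_width: 0.492
t: 12.58
eef_pos: [0.5604, 0.3051, 0.2375]
ee_rot: [179.9, -29.9, 106.5]
wrist_force: [0.9, -0.1, -0.4]
grip_width: 0.489
[0.56052474 0.30484042 0.2373903 ] [179.96066577 -29.94796324 106.43020917] [0.55090563 0.33818038 0.33927486] [11.56190725 -0.03821694 16.37377005]
```

View pics/w10.png

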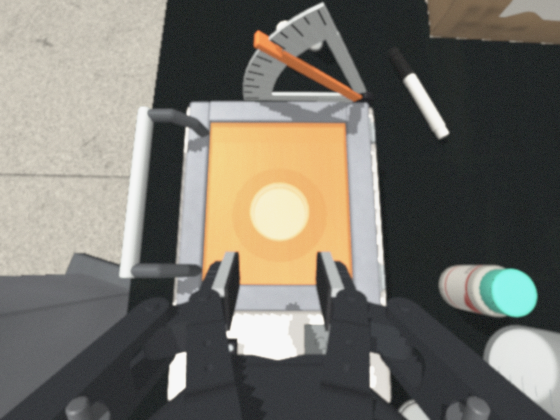

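The close view shows the orange arm running from its pivot at about (358,97) to its tip at about (262,40), in front of the graduated arc. Zooming in.

Run:
```python
from h import *
im=load('w10');c=im['pixels'][0:110,235:380,::-1];cv2.imwrite('pics/c10.png',cv2.resize(c,None,fx=5.4,fy=5.4,interpolation=cv2.INTER_CUBIC))
```

```text
(no output)
```

View pics/c10.png

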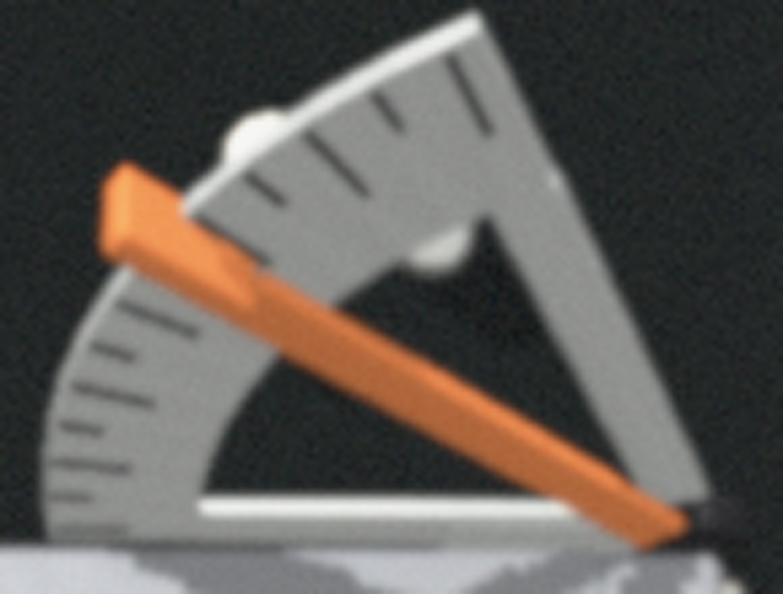

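Run:
```python
from h import *
im=load('w10'); C=lambda x,y:(235+(x+.5)/5.4-.5,(y+.5)/5.4-.5)
ticks=[((60,528),(125,528)),((55,463),(128,468)),((77,386),(152,404)),((122,302),(197,335)),((195,215),(268,264)),((312,136),(366,195)),((450,58),(490,132))]
for c in(.094,.097,.100):
  print(c)
  for a,b in ticks:
    A=ony(im,*C(*a),c);B=ony(im,*C(*b),c); sl=np.arctan2(A[1]-B[1],A[0]-B[0])
    print('  tick',np.round(A[2:],3),np.round(B[2:],3),'slope',round(sl,3))
for c in(.090,.092,.094,.097):
  print(c)
  for n,p in dict(a=(280,318),b=(400,386),c=(500,440),d=(600,493),tab=(112,210),tabT=(125,165),tabB=(105,250),tabB2=(122,262), e1=(262,270),e2=(620,475),f1=(262,322),f2=(580,510)).items(): print('  ',n,np.round(ony(im,*C(*p),c),3))
```

```text
0.094
  tick [5.30000e-02 1.09534e+02] [5.9000e-02 9.8491e+01] slope 0.002
  tick [  0.218 110.88 ] [ 0.23  99.359] slope 0.115
  tick [  0.393 111.468] [ 0.396 99.868] slope 0.364
  tick [  0.563 112.599] [  0.562 100.556] slope 0.577
  tick [  0.729 113.793] [  0.728 101.074] slope 0.733
  tick [  0.895 113.047] [  0.894 101.448] slope 0.902
  tick [  1.059 113.769] [  1.062 101.815] slope 1.031
0.097
  tick [1.00000e-02 1.09959e+02] [1.1000e-02 9.8682e+01] slope 0.002
  tick [  0.178 110.559] [ 0.186 98.767] slope 0.115
  tick [  0.357 110.416] [ 0.357 98.581] slope 0.364
  tick [  0.534 110.938] [ 0.529 98.668] slope 0.577
  tick [  0.706 111.656] [ 0.702 98.69 ] slope 0.733
  tick [  0.879 110.516] [ 0.876 98.691] slope 0.902
  tick [  1.05  111.015] [ 1.052 98.821] slope 1.031
0.1
  tick [-3.30000e-02  1.10589e+02] [-3.70e-02  9.91e+01] slope 0.002
  tick [  0.138 110.413] [ 0.141 98.369] slope 0.115
  tick [  0.322 109.502] [ 0.316 97.449] slope 0.364
  tick [  0.504 109.375] [ 0.495 96.891] slope 0.577
  tick [  0.682 109.579] [ 0.675 96.376] slope 0.733
  tick [  0.862 108.0
[... 1227 characters left out ...]
 125.377]
   tabB [ 96.767  69.763   0.625 119.293]
   tabB2 [ 94.692  67.615   0.62  116.354]
   e1 [ 76.218  66.164   0.715 100.93 ]
   e2 [17.747 21.154  0.873 27.612]
   f1 [76.021 56.215  0.637 94.548]
   f2 [22.069 11.378  0.476 24.83 ]
0.097
   a [73.412 53.293  0.628 90.716]
   b [54.943 38.705  0.614 67.208]
   c [37.743 25.766  0.599 45.699]
   d [18.639 11.683  0.56  21.997]
   tab [ 95.651  73.275   0.654 120.492]
   tabT [ 93.502  80.616   0.712 123.457]
   tabB [ 97.091  66.29    0.599 117.563]
   tabB2 [ 94.975  64.099   0.594 114.582]
   e1 [76.135 62.62   0.688 98.579]
   e2 [16.507 16.719  0.792 23.495]
   f1 [75.934 52.474  0.605 92.301]
   f2 [20.916  6.749  0.312 21.978]
```

With the arc's plane at y = +97 mm the major ticks fall on exact 10° steps, which calibrates this view. The pointer's centreline passes through the hinge at about 0.655 rad, consistent with its tab centre at about 0.65. Back to the handle.

Run:
```python
from h import *
go([.4345,.3645,.245],[180,0,106.35])
```

```text
shift mm [  84.3 -104.    39.7] dist 140.0 rot [ 3.000e-04 -5.227e-01  1.200e-03] deg 29.9
```

```bash
python3 -m crank '[[[20,-26,8,0,-0.13,0,130],[42,-52,18,0,-0.27,0,130],[63,-78,28,0,-0.4,0,130],[84,-104,40,0,-0.523,0.001,130],[84,-104,40,0,-0.523,0.001,130]]]'
python3 - <<'E'
from h import *
s=state();print(s['eef_pos'],s['ee_rot']);go([.4345,.3645,.184],[180,0,106.35])
E
```

```text
t: 13.25
eef_pos: [0.4322, 0.3664, 0.2447]
ee_rot: [-180.0, 0.0, 106.6]
wrist_force: [0.1, 0.3, -0.4]
grip_width: 0.488
[0.43218683 0.36636184 0.2446662 ] [-1.79991142e+02  1.50487438e-02  1.06614914e+02]
shift mm [-2.4  1.7 60.7] dist 61.0 rot [-0.0002  0.0003  0.0046] deg 0.3
```

```bash
python3 -m crank '[[[-2.4,1.7,25,0,0,0.004,130],[-2.4,1.7,50,0,0,0.004,130],[-2.4,1.7,61,0,0,0.004,130],[-2.4,1.7,61,0,0,0.004,130],[-2.4,1.7,61,0,0,0.004,170]]]';python3 -m crank '[[[0,0,0,0,0,0,200],[0,0,0,0,0,0,255],[0,0,0,0,0,0,255],[0,0,0,0,0,0,255],[0,0,0,0,0,0,255]]]'
python3 - <<'E'
from h import *
snap('wrist','w11');s=state();print(s['eef_pos'],s['ee_rot'],s['wrist_force'],s['ft_torque'])
E
```

```text
t: 13.88
eef_pos: [0.4382, 0.3621, 0.1843]
ee_rot: [179.9, -0.0, 106.0]
wrist_force: [0.3, -0.2, 0.2]
grip_width: 0.334
t: 14.5
eef_pos: [0.4347, 0.3613, 0.1836]
ee_rot: [-179.6, 0.1, 106.1]
wrist_force: [-12.3, -5.5, 10.6]
grip_width: 0.118
[0.43467704 0.36133269 0.18362214] [-1.79589565e+02  4.96270516e-02  1.06093057e+02] [-12.73682794  -6.18711077  10.48659152] [-0.88184504  2.10265874 -0.00385016]
```

View pics/w11.png

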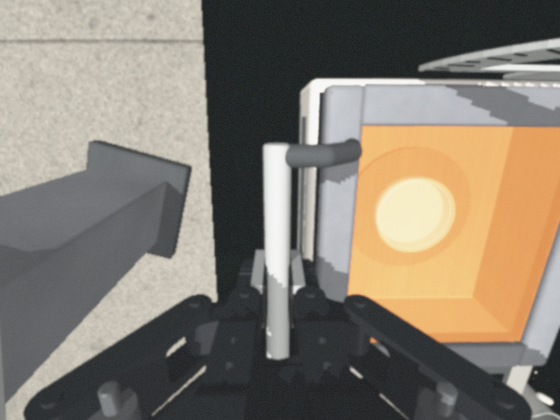

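Gripped the bar; it sits between the pads at about (277,270), with a 14 N side preload along the box's x axis. I'll relieve that by 3 mm while starting the arc.

```bash
python3 -m crank '[[[0,-1,-11,0,0,0,255],[0,2.5,-22,0,0,0,255],[0,6.5,-32.5,0,0,0,255],[0,11,-43,0,0,0,255],[0,16,-53,0,0,0,255]]]'
python3 - <<'E'
from h import *
s=state();print(s['eef_pos'],s['ee_rot'],s['wrist_force'],s['ft_torque'],s['grip_width'])
b=s['eef_pos']-[0,0,.0536]; d=b-HG; print(-d@EX,d[2],np.arctan2(d[2],-d@EX)-.1922,np.hypot(d@EX,d[2]))
E
```

```text
t: 15.18
eef_pos: [0.4513, 0.3661, 0.2361]
ee_rot: [-179.7, 0.0, 106.1]
wrist_force: [-6.8, -1.4, -4.7]
grip_width: 0.113
[0.45129614 0.36608547 0.23611707] [-1.79689128e+02  1.90354753e-02  1.06061672e+02] [-6.80922527 -1.43723157 -4.66613924] [-0.26435501  1.40838684  0.04334492] 0.11344825413182029
0.16810411122712962 0.08851707378692875 0.29246995185827795 0.18998490614589295
```

```bash
python3 -m crank '[[[0,3,-6.5,0,0,0,255],[0,6.6,-13,0,0,0,255],[0,10.8,-19.2,0,0,0,255],[0,15.3,-25.3,0,0,0,255],[0,20,-31.2,0,0,0,255]]]'
python3 - <<'E'
from h import *
s=state();print(s['eef_pos'],s['ee_rot'],s['wrist_force'],s['ft_torque'],s['grip_width'])
b=s['eef_pos']-[0,0,.0536]; d=b-HG; print(-d@EX,d[2],np.arctan2(d[2],-d@EX)-.1922,np.hypot(d@EX,d[2]))
snap('scene','s12');im=snap('wrist','w12');c=load('s12')['pixels'][200:370,190:350,::-1];cv2.imwrite('pics/c12.png',cv2.resize(c,None,fx=3.5,fy=3.5,interpolation=cv2.INTER_CUBIC))
E
```

```text
t: 15.8
eef_pos: [0.47, 0.3715, 0.2673]
ee_rot: [-179.6, 0.0, 106.1]
wrist_force: [-10.5, -2.9, -1.1]
grip_width: 0.115
[0.46997029 0.37153772 0.26731799] [-1.79597880e+02  2.84948012e-02  1.06073471e+02] [-10.48970387  -2.92382175  -1.08919956] [-0.53559589  2.01906294 -0.00468052] 0.1145784842841173
0.14865031941991275 0.11971798915791138 0.4858046498377051 0.19086464940280554
```

View pics/w12.png

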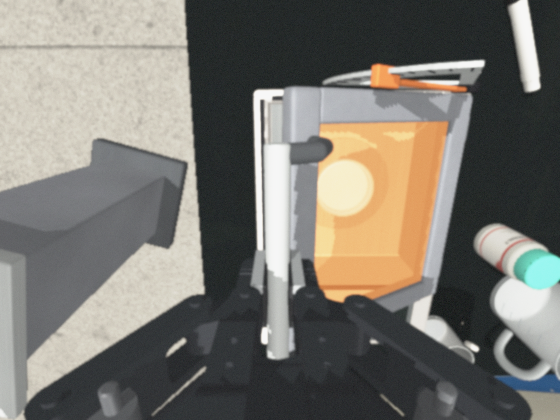

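View pics/c12.png

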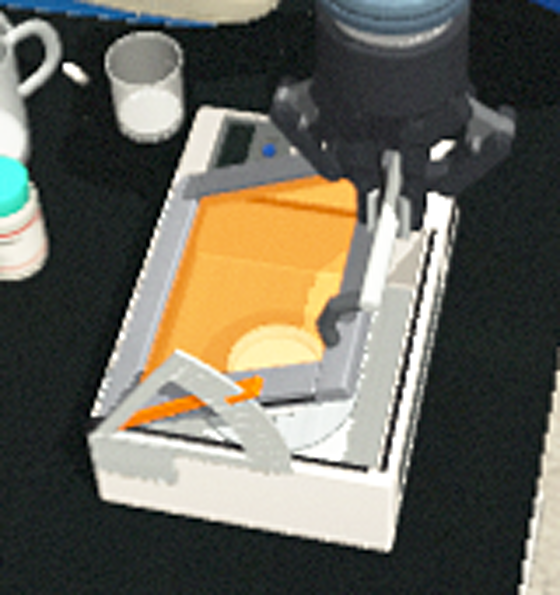

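Run:
```python
from h import *
im=load('w12');c=im['pixels'][50:160,250:490,::-1];cv2.imwrite('pics/c12w.png',cv2.resize(c,None,fx=3.33,fy=3.33,interpolation=cv2.INTER_CUBIC))
c=load('s12')['pixels'][285:350,210:300,::-1];cv2.imwrite('pics/c12s.png',cv2.resize(c,None,fx=8,fy=8,interpolation=cv2.INTER_CUBIC))
```

```text
(no output)
```

View pics/c12w.png

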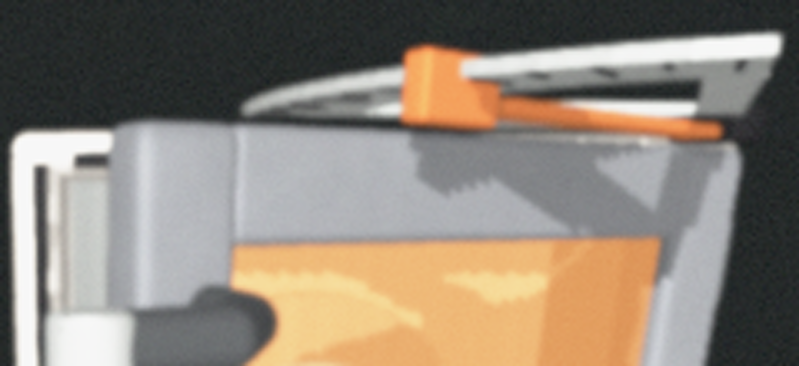

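View pics/c12s.png

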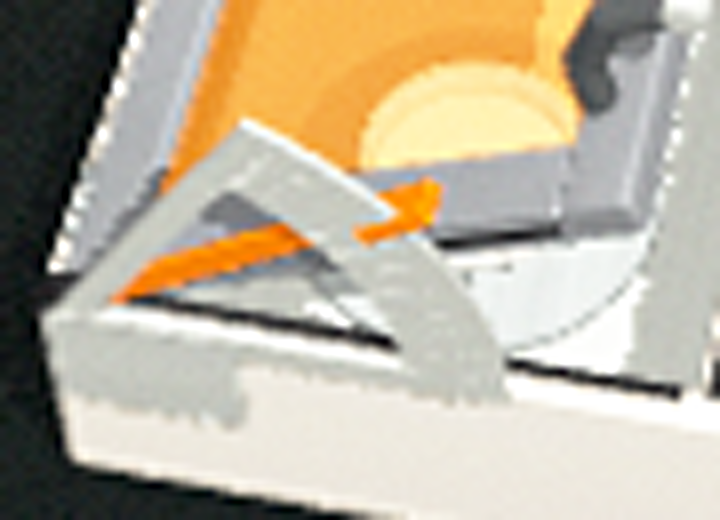

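Run:
```python
from h import *
s=load('s12');w=load('w12')
S=lambda x,y:(210+(x+.5)/8-.5,285+(y+.5)/8-.5); W=lambda x,y:(250+(x+.5)/3.33-.5,50+(y+.5)/3.33-.5)
for c in(.089,.091,.093):
  print(c)
  for p in((445,243),(500,237),(555,230),(620,226),(638,222)): print('  S',np.round(ony(s,*S(*p),c),3))
  for p in((118,125),(235,124)): print('  W',np.round(ony(w,*W(*p),c),3))
```

```text
0.089
  S [ 96.091  42.949   0.42  105.253]
  S [109.771  49.637   0.425 120.472]
  S [123.263  56.649   0.431 135.658]
  S [138.93   62.976   0.426 152.537]
  S [143.238  65.934   0.431 157.685]
  W [143.691  84.575   0.532 166.734]
  W [125.713  85.422   0.597 151.989]
0.091
  S [ 96.698  46.203   0.446 107.169]
  S [110.323  52.864   0.447 122.335]
  S [123.762  59.849   0.45  137.474]
  S [139.367  66.151   0.443 154.269]
  S [143.658  69.098   0.448 159.412]
  W [143.153  56.871   0.378 154.036]
  W [122.07   57.864   0.443 135.09 ]
0.093
  S [ 97.304  49.457   0.47  109.152]
  S [110.875  56.092   0.468 124.256]
  S [124.261  63.049   0.47  139.341]
  S [139.804  69.326   0.46  156.049]
  S [144.078  72.261   0.465 161.183]
  W [142.615  29.167   0.202 145.567]
  W [118.427  30.306   0.251 122.243]
```

The scene view puts the lid at 0.45 and the pointer at 0.628. Both carry the same bias of about -0.03, so the gap is about 0.175. The kinematics give 0.486 and 0.655, a gap of 0.17. I'll raise it to about 0.61 and look again.

```bash
python3 -m crank '[[[0,3,-4.5,0,0,0,255],[0,6.5,-9,0,0,0,255],[0,10.5,-13,0,0,0,255],[0,14.8,-18,0,0,0,255],[0,14.8,-18,0,0,0,255]]]'
python3 - <<'E'
from h import *
s=state();print(s['eef_pos'],s['ee_rot'],s['wrist_force'],s['grip_width'])
b=s['eef_pos']-[0,0,.0536]; d=b-HG; print(-d@EX,d[2],np.arctan2(d[2],-d@EX)-.1922,np.hypot(d@EX,d[2]))
im=snap('scene','s13');c=im['pixels'][285:350,210:300,::-1];cv2.imwrite('pics/c13s.png',cv2.resize(c,None,fx=8,fy=8,interpolation=cv2.INTER_CUBIC))
im=snap('wrist','w13');c=im['pixels'][50:160,250:490,::-1];cv2.imwrite('pics/c13w.png',cv2.resize(c,None,fx=3.33,fy=3.33,interpolation=cv2.INTER_CUBIC))
E
```

```text
t: 16.52
eef_pos: [0.4851, 0.3759, 0.2861]
ee_rot: [-179.8, 0.0, 106.1]
wrist_force: [-9.2, -2.4, -0.3]
grip_width: 0.113
[0.48511704 0.37594528 0.28608014] [-1.79772166e+02  5.33976169e-03  1.06069979e+02] [-9.17933838 -2.35621315 -0.25948256] 0.11271204752056377
0.1328753581112447 0.1384801388365679 0.6138499797687432 0.19191823687546383
```

View pics/c13s.png

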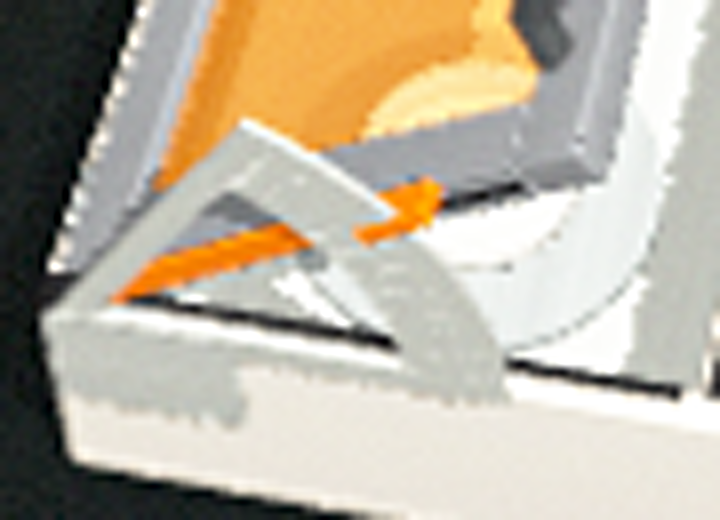

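View pics/c13w.png

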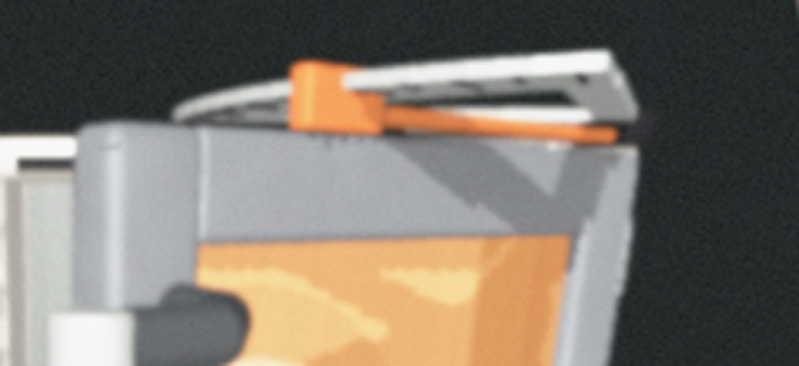

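Run:
```python
from h import *
s=load('s13')
S=lambda x,y:(210+(x+.5)/8-.5,285+(y+.5)/8-.5)
for c in(.091,.092):
  for p in((445,205),(485,196),(520,187),(580,182),(606,175)): print(c,'S',np.round(ony(s,*S(*p),c),3))
for c in (.094,.0945,.097):
  for n,p in dict(base=(160,275),mid=(230,256),mid2=(290,238),o=(370,230),tabC=(415,208),tabBot=(432,228),tabTop=(432,183)).items(): print(c,n,np.round(ony(s,*S(*p),c),3))
h=cv2.cvtColor(s['pixels'],cv2.COLOR_RGB2HSV)
```

```text
0.091 S [ 97.429  62.706   0.572 115.864]
0.091 S [107.302  69.381   0.574 127.778]
0.091 S [115.846  75.615   0.578 138.34 ]
0.091 S [130.166  81.814   0.561 153.743]
0.091 S [136.337  86.457   0.565 161.439]
0.092 S [ 97.731  64.301   0.582 116.986]
0.092 S [107.584  70.962   0.583 128.879]
0.092 S [116.111  77.184   0.587 139.424]
0.092 S [130.403  83.371   0.569 154.776]
0.092 S [136.561  88.004   0.572 162.461]
0.094 base [24.03  14.556  0.545 28.095]
0.094 mid [43.086 28.929  0.591 51.897]
0.094 mid2 [59.062 41.691  0.615 72.294]
0.094 o [79.359 51.237  0.573 94.462]
0.094 tabC [ 90.965  64.061   0.614 111.259]
0.094 tabBot [ 94.711  56.665   0.539 110.368]
0.094 tabTop [ 95.61   75.888   0.671 122.066]
0.0945 base [24.255 15.406  0.566 28.734]
0.0945 mid [43.291 29.765  0.602 52.537]
0.0945 mid2 [59.252 42.514  0.622 72.926]
0.0945 o [79.529 52.05   0.58  95.047]
0.0945 tabC [ 91.124  64.862   0.619 111.851]
0.0945 tabBot [ 94.866  57.473   0.545 110.917]
0.0945 tabTop [ 95.763  76.677   0.675 122.678]
0.097 base [25.38  19.656  0.659 32.101]
0.097 mid [44.321 33.943  0.654 55.825]
0.097 mid2 [60.201 46.628  0.659 76.147]
0.097 o [80.377 56.117  0.609 98.029]
0.097 tabC [ 91.914  68.865   0.643 114.85 ]
0.097 tabBot [ 95.638  61.512   0.572 113.712]
0.097 tabTop [ 96.531  80.621   0.696 125.769]
```

Run:
```python
from h import *
s=load('s13');c=s['pixels'][293:325,250:295,::-1];cv2.imwrite('pics/c13z.png',cv2.resize(c,None,fx=16,fy=16,interpolation=cv2.INTER_NEAREST))
# predicted lid outline at theta for the side face
S=lambda q:((q-[250,293]+.5)*16-.5).round(0)
def L(x,z,th,c): 
    return HG+EX*(-x*np.cos(th)+z*np.sin(th))+EY*c+np.array([0,0,x*np.sin(th)+z*np.cos(th)])
for th in(.57,.60):
  for n,p in dict(topcorner=(162,7),botcorner=(162,-7),mid=(162,0),t120=(120,7),m120=(120,0),b120=(120,-7)).items(): print(th,n,S(proj(s,L(*p,th,.091))[0]))
```

```text
0.57 topcorner [-9490.  2388.]
0.57 botcorner [-10431.   1759.]
0.57 mid [-9974.  2086.]
0.57 t120 [-9341.  2493.]
0.57 m120 [-9997.  2088.]
0.57 b120 [-10601.   1639.]
0.6 topcorner [-9146.  2586.]
0.6 botcorner [-10117.   1989.]
0.6 mid [-9640.  2298.]
0.6 t120 [-8994.  2687.]
0.6 m120 [-9663.  2302.]
0.6 b120 [-10299.   1876.]
```

View pics/c13z.png

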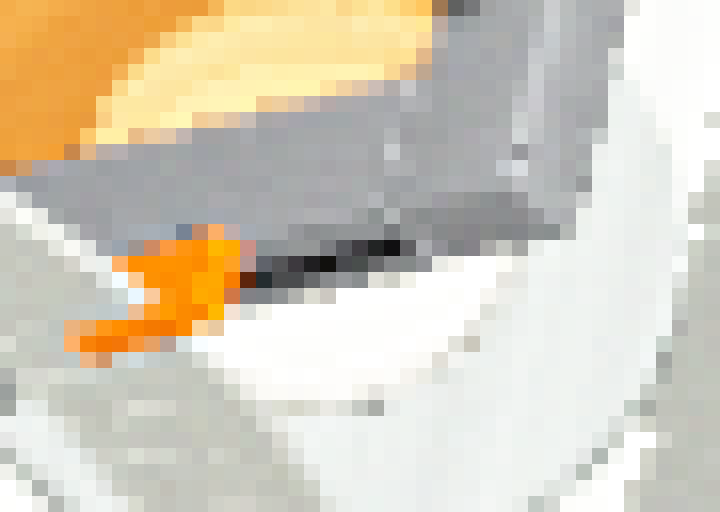

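```bash
cat >> h.py <<'E'
def L(x,z,th,c): return HG+EX*(-x*np.cos(th)+z*np.sin(th))/1e3+EY*c+np.array([0,0,x*np.sin(th)+z*np.cos(th)])/1e3
E
python3 - <<'E'
from h import *
s=load('s13')
S=lambda q:((q-[250,293]+.5)*16-.5).round(0)
for th in(.57,.60,.63):
  print(th,{n:S(proj(s,L(*p,th,.091))[0]).tolist() for n,p in dict(tc=(162,7),bc=(162,-7),mid=(162,0),m140=(140,0),m120=(120,0)).items()})
for th in(.60,.63,.66):print('ptr',th,{n:S(proj(s,L(r,0,th,c))[0]).tolist() for n,r,c in(('120',120,.094),('120o',120,.097),('100',100,.094),('100o',100,.097))})
E
```

```text
0.57 {'tc': [540.0, 184.0], 'bc': [606.0, 252.0], 'mid': [573.0, 218.0], 'm140': [418.0, 250.0], 'm120': [280.0, 278.0]}
0.6 {'tc': [514.0, 160.0], 'bc': [584.0, 228.0], 'mid': [549.0, 194.0], 'm140': [397.0, 229.0], 'm120': [262.0, 261.0]}
0.63 {'tc': [488.0, 137.0], 'bc': [561.0, 204.0], 'mid': [525.0, 171.0], 'm140': [376.0, 209.0], 'm120': [244.0, 244.0]}
ptr 0.6 {'120': [256.0, 282.0], '120o': [251.0, 304.0], '100': [124.0, 313.0], '100o': [118.0, 334.0]}
ptr 0.63 {'120': [238.0, 265.0], '120o': [232.0, 287.0], '100': [109.0, 299.0], '100o': [103.0, 320.0]}
ptr 0.66 {'120': [219.0, 248.0], '120o': [213.0, 270.0], '100': [93.0, 285.0], '100o': [87.0, 306.0]}
```

Run:
```python
from h import *
for n,r0,r1,c0,c1 in(('w11',92,122,330,380),('w12',92,118,295,345),('w13',95,118,285,335)):
    im=load(n); g=im['pixels'][r0:r1].astype(float).mean(2); 
    pr=g.mean(0)[c0:c1]; print(n,im['xyz'].round(4),im['attitude'].round(2)); print(c0,pr.round(0).astype(int).tolist())
```

```text
w11 [0.4132 0.4387 0.2543] [-18.43   0.41  16.04]
330 [198, 202, 205, 206, 206, 205, 204, 204, 203, 203, 202, 202, 202, 201, 201, 201, 200, 200, 200, 199, 199, 198, 198, 197, 197, 197, 196, 195, 195, 191, 184, 176, 172, 176, 184, 191, 196, 199, 200, 200, 200, 200, 199, 199, 199, 198, 198, 197, 197, 197]
w12 [0.4492 0.449  0.339 ] [-18.4    0.33  16.01]
295 [205, 199, 194, 191, 190, 189, 189, 188, 187, 187, 187, 186, 186, 185, 184, 184, 184, 183, 182, 181, 181, 180, 179, 174, 168, 175, 193, 201, 197, 190, 187, 187, 186, 186, 185, 184, 184, 185, 184, 184, 184, 184, 184, 184, 184, 183, 183, 183, 182, 182]
w13 [0.4634 0.4532 0.3567] [-18.39   0.24  16.01]
285 [216, 209, 198, 190, 186, 185, 184, 184, 182, 182, 180, 180, 180, 180, 178, 178, 178, 176, 176, 175, 175, 174, 172, 168, 175, 194, 201, 195, 185, 181, 181, 180, 180, 179, 179, 179, 179, 179, 179, 178, 179, 178, 178, 178, 178, 177, 177, 177, 176, 176]
```

Run:
```python
from h import *
from scipy.optimize import brentq,fsolve
def at(im,x,th,row):  # column of the crease line at given row
    f=lambda c: proj(im,L(x,7,th,c))[0][1]-row
    c=brentq(f,.0,.12); return proj(im,L(x,7,th,c))[0][0],c
w11,w12,w13=load('w11'),load('w12'),load('w13')
for dz in(0,.002,-.002):
  for dx in (0,.002,-.002):
    import h
    HG0=np.array(h.HG); h.HG=HG0-np.array([0,0,dz])+dx*EX
    x=brentq(lambda x:at(w11,x,0,107)[0]-362,120,160)
    r=[brentq(lambda t:at(w,x,t,rw)[0]-c,.1,.9) for w,rw,c in((w12,105,320.3),(w13,106,309.6))]
    print(dz,dx,round(x,1),np.round(r,3)); h.HG=HG0
```

```text
0 0 142.8 [0.479 0.598]
0 0.002 144.8 [0.475 0.593]
0 -0.002 140.8 [0.483 0.603]
0.002 0 142.3 [0.477 0.596]
0.002 0.002 144.3 [0.473 0.591]
0.002 -0.002 140.3 [0.481 0.601]
-0.002 0 143.4 [0.481 0.6  ]
-0.002 0.002 145.4 [0.477 0.596]
-0.002 -0.002 141.4 [0.485 0.605]
```

The front-seam method, referenced to the shut lid, puts the lid at 0.598. That agrees with the handle's travel along x (0.599). The pointer is about 0.65, so I'll raise the lid by about 0.045.

```bash
python3 -m crank '[[[0,2,-2,0,0,0,255],[0,4,-4,0,0,0,255],[0,6,-6,0,0,0,255],[0,6,-6,0,0,0,255],[0,6,-6,0,0,0,255]]]'
python3 - <<'E'
from h import *
s=state();print(s['eef_pos'],s['ee_rot'],s['wrist_force'],s['grip_width'])
d=(s['eef_pos']-[.4347,.3613,.1836]); dx=d@EX*1000; print('theta dx',np.arccos(np.cos(.1922)-dx/188.5)-.1922,'dz',np.arcsin(np.sin(.1922)+d[2]*1e3/188.5)-.1922)
im=snap('scene','s14');c=im['pixels'][285:350,210:300,::-1];cv2.imwrite('pics/c14s.png',cv2.resize(c,None,fx=8,fy=8,interpolation=cv2.INTER_CUBIC))
im=snap('wrist','w14');c=im['pixels'][50:160,230:470,::-1];cv2.imwrite('pics/c14w.png',cv2.resize(c,None,fx=3.33,fy=3.33,interpolation=cv2.INTER_CUBIC))
g=im['pixels'][95:118].astype(float).mean(2).mean(0);print(g[290:325].round(0).astype(int).tolist())
E
```

```text
t: 17.25
eef_pos: [0.4904, 0.3775, 0.2913]
ee_rot: [-179.7, 0.0, 106.1]
wrist_force: [-8.5, -1.5, -2.0]
grip_width: 0.113
[0.49039117 0.37746615 0.29127555] [-1.79691944e+02  1.09811626e-02  1.06070156e+02] [-8.50050813 -1.54864424 -2.04079304] 0.11252671443993868
theta dx 0.6390567123476867 dz 0.674569587351849
[180, 179, 179, 178, 178, 178, 177, 176, 175, 175, 174, 173, 172, 171, 168, 167, 181, 201, 201, 189, 181, 179, 178, 178, 177, 177, 177, 177, 176, 176, 177, 176, 177, 176, 176]
```

View pics/c14s.png

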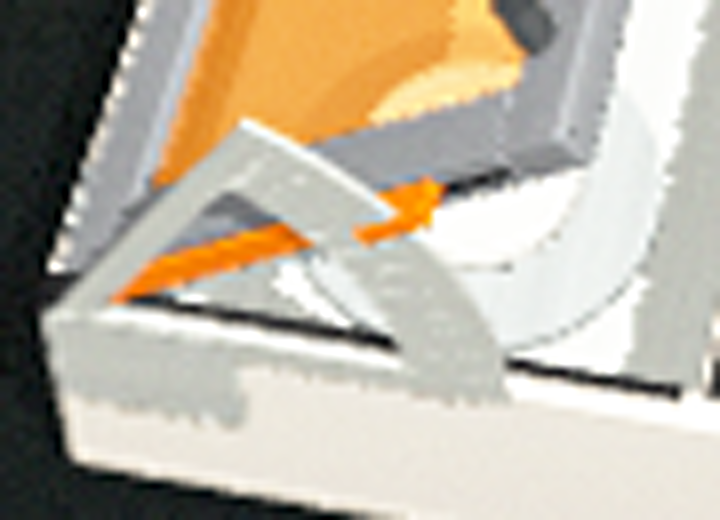

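View pics/c14w.png

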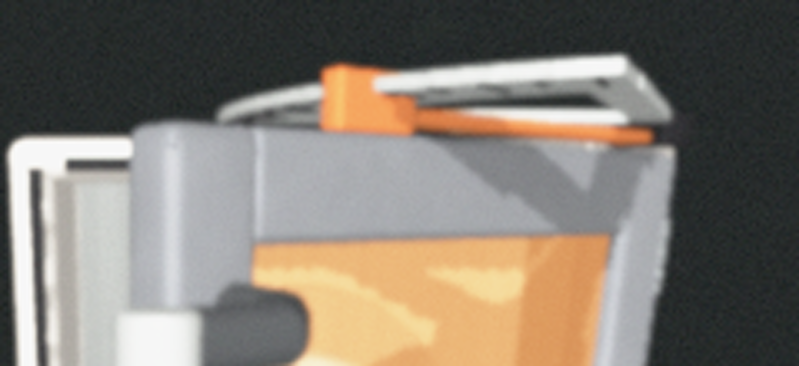

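Run:
```python
from h import *
from scipy.optimize import brentq
def at(im,x,th,row):
    c=brentq(lambda c: proj(im,L(x,7,th,c))[0][1]-row,.0,.12); return proj(im,L(x,7,th,c))[0][0]
w11,w14=load('w11'),load('w14')
x=brentq(lambda x:at(w11,x,0,107)-362,120,160)
print([round(brentq(lambda t:at(w14,x,t,106)-c,.1,.9),3) for c in(305.8,306.3,306.8)])
s=load('s14');S=lambda x,y:(210+(x+.5)/8-.5,285+(y+.5)/8-.5)
h=cv2.cvtColor(s['pixels'],cv2.COLOR_RGB2HSV)
for p in((450,190),(480,181),(505,173)): print('lid',np.round(ony(s,*S(*p),.091),3))
# orange arm mask, inner segment, centre per column
m=(h[...,0]<17)&(h[...,1]>215)&(h[...,2]>200)
for u in range(226,266,3):
    v=np.nonzero(m[300:325,u])[0]+300
    if len(v): print(u,v.min(),v.max(),[np.round(ony(s,u,v.mean(),c)[2:],3).tolist() for c in(.094,.096)])
c=s['pixels'][293:325,222:280,::-1];cv2.imwrite('pics/c14z.png',cv2.resize(c,None,fx=13,fy=13,interpolation=cv2.INTER_NEAREST))
```

```text
[0.636, 0.639, 0.642]
lid [ 98.927  69.458   0.612 120.876]
lid [106.332  75.356   0.617 130.326]
lid [112.445  80.425   0.621 138.246]
226 321 321 [[0.275, 16.299], [0.442, 18.387]]
229 318 320 [[0.549, 26.749], [0.632, 29.397]]
232 306 319 [[0.822, 45.183], [0.856, 48.24]]
235 317 318 [[0.577, 42.868], [0.629, 45.479]]
238 316 317 [[0.599, 51.396], [0.641, 54.011]]
241 315 316 [[0.614, 59.851], [0.65, 62.458]]
244 313 316 [[0.625, 68.228], [0.656, 70.821]]
247 315 315 [[0.578, 73.163], [0.609, 75.63]]
256 314 314 [[0.551, 93.43], [0.577, 95.747]]
259 309 313 [[0.617, 105.613], [0.638, 108.028]]
262 309 312 [[0.612, 112.476], [0.631, 114.851]]
```

View pics/c14z.png

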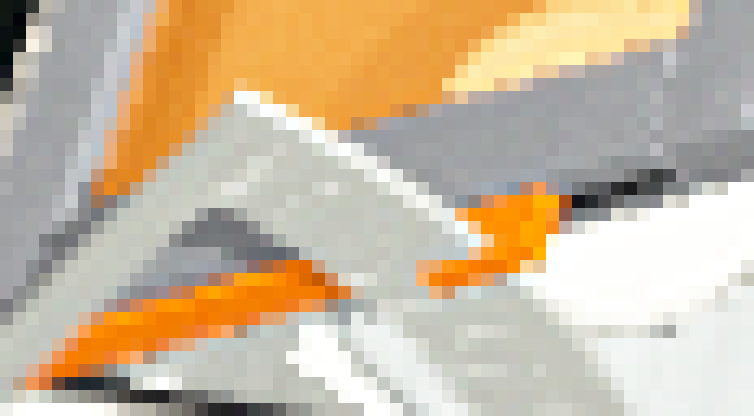

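The lid is at 0.639 by wrist view and handle travel. In the scene view the lid (0.617) and pointer (0.614 to 0.635) sit in line. That leaves it about 0.01 low at most, so I'll nudge up under 1 mm and do the last checks.

```bash
python3 -m crank '[[[0,0.4,-0.4,0,0,0,255],[0,0.7,-0.7,0,0,0,255],[0,0.7,-0.7,0,0,0,255],[0,0.7,-0.7,0,0,0,255],[0,0.7,-0.7,0,0,0,255]]]'; python3 -m crank '[[[0,0,0,0,0,0,255],[0,0,0,0,0,0,255],[0,0,0,0,0,0,255],[0,0,0,0,0,0,255],[0,0,0,0,0,0,255]]]';python3 - <<'E'
from h import *
s=state();print(s['eef_pos'],s['wrist_force'],s['grip_width'],s['qd'].round(2))
d=(s['eef_pos']-[.4347,.3613,.1836]); dx=d@EX*1000; print('theta dx',np.arccos(np.cos(.1922)-dx/188.5)-.1922)
im=snap('scene','s15'); t=snap('top','t15'); w=snap('wrist','w15')
g=w['pixels'][95:118].astype(float).mean(2).mean(0);print(g[298:315].round(0).astype(int).tolist())
cv2.imwrite('pics/c15.png',np.vstack([cv2.resize(im['pixels'][140:350,200:400,::-1],(600,600))[:600]]))
cv2.imwrite('pics/c15t.png',cv2.resize(t['pixels'][150:290,140:420,::-1],None,fx=2.8,fy=2.8,interpolation=cv2.INTER_CUBIC))
E
```

```text
t: 17.98
eef_pos: [0.4909, 0.3776, 0.2917]
ee_rot: [-179.7, 0.0, 106.1]
wrist_force: [-8.7, -2.3, -1.7]
grip_width: 0.115
t: 18.6
eef_pos: [0.4909, 0.3776, 0.2917]
ee_rot: [-179.7, 0.0, 106.1]
wrist_force: [-8.7, -2.5, -3.6]
grip_width: 0.115
[0.49088213 0.37759729 0.29170566] [-8.73000095 -2.46776985 -3.57991055] 0.11458719629371529 [-0.14 -0.1   0.04  0.02 -0.04  0.05]
theta dx 0.6426986518113597
[175, 174, 173, 172, 172, 171, 167, 168, 184, 200, 196, 186, 180, 179, 178, 178, 177]
```

View pics/c15.png

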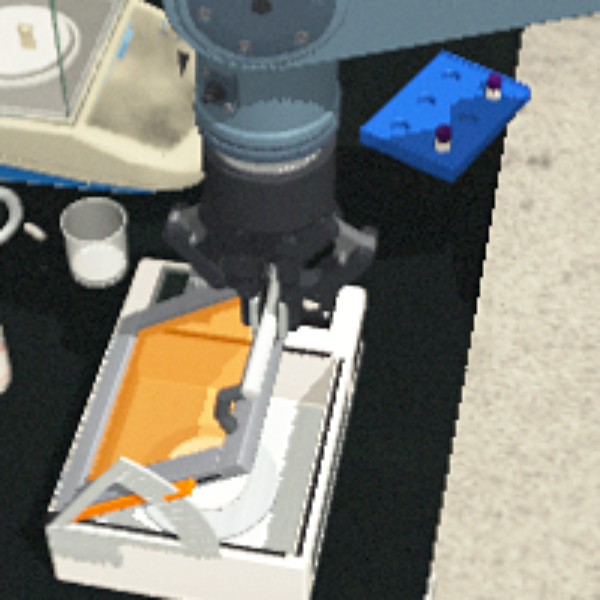

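View pics/c15t.png

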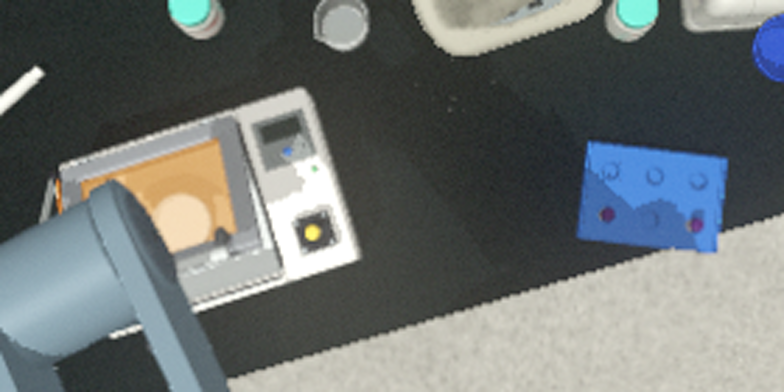

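The last images show the yellow dosimeter in the nest, the spent ones in the tray, and the lid held steady in line with the pointer.

Run:
```python
from rig import close_job
print(close_job())
```

```text
the job is handed in; nothing more can be done
None
```

I stood the fresh dosimeter in the black nest, then lifted the lid by its handle to the pointer. I handed the job in at about 19 s with the grip still closed on the bar.

- **Dosimeter:** it is upright and fully seated. It touched bottom at the predicted height, and its cap in the wrist picture matches a top 121 mm above the bench. Both spent ones are still in their tray pockets.
- **Lid angle:** it was steady at about 0.643 rad by the handle's travel, which agreed with the wrist view (0.639) just before a last nudge of under 1 mm. I measured the pointer at about 0.645 to 0.655 rad, so the lid should be in line or up to 0.01 rad below, and it was never above the pointer by these estimates.
- **Disagreements:** the handle's height alone gave 0.675 before that nudge, because it had risen a few mm more than expected, probably from the bar slipping in the pads. I relied on the other two measurements. The scene camera reads roughly 0.03 rad low, so I used it only to compare lid and pointer; it showed them in line.
- **Forces:** the highest wrist force I read was about 18 N, when the gripper closed on the bar. The hold at the end was about 10 N.

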